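Tip the rubbing stone out from under the tray cover and set it on the sloping rest

ROBOT

A 6-joint arm with a two-finger parallel gripper is mounted at the origin on the work surface. World frame = base frame: x ahead of the robot, y to its left, z up, the work surface at z = 0. Lengths are in mm, angles in rad, forces in N, time in s.
With the tool pointing down it reaches from about 250 to 775 mm from the base axis. Payload 4 kg.
Tool frame: the origin (TCP) lies at the very end of the fingers, on their centre line; the grasp point (between the pads) lies 19 mm behind it; z points along the fingers, y is the direction in which the jaws open and shut (so a half turn about z gives the same grasp; the last joint's range is limited). The gripper opens to 94 mm and grips with 3 to 60 N. Pads are 16 mm wide; open, the fingers measure 119 mm over their backs; the gripper's body (75 mm by 177 mm) begins 78 mm behind the grasp point.
Start: joints at [-0.103, 0.087, 1.371, -0, 1.684, -0.103], TCP at [550.018, -0.007, 205.506] pointing down, gripper open.
Joint ranges: [-3.1, 3.1], [-0.76, 2.03], [0.27, 2.55], [-1.08, 4.22], [0.17, 2.65], [-2.57, 2.57]. Speed limits (rad/s): [2.79, 2.79, 3.14, 3.14, 3.14, 3.14].

INTERFACE

Orientations are given as a rotation vector (axis times angle).
In Python, from cell import * gives the robot as it stands.
- The arm moves only by the shell command python3 -m inch 'ROWS'. ROWS is JSON, a list that holds one entry, the list of rows, each a list of 5 numbers: the gripper command: -1 is shut, 1 is fully open, values between are in proportion, then the shift along the world's x, y, z in m, then the turn about the world's z in rad. A call has 1 to 12 rows; each row is the pose to reach, as a shift and turn from the pose commanded when the call began; what a row does not reach only later rows make up. A row lasts 1/12 s, in which the tool goes at most 41.7 mm and 7.16 degrees, less where a joint would pass 70% of its speed; a pose out of reach is approached as far as the arm can. A call with a gripper value outside its range is refused whole. The fingers move at their own pace and stop on an object; the grip force is fixed at half the most. Time passes only in rows, so rows that repeat a pose let the fingers close. It gives the time, the measured TCP pose, the force and the opening at its end, in the units of the state.
- get_state(): the state, without advancing time (a new reading comes with each control period).
- grab_frame(name): name is "scene" or "side" or "wrist"; returns the picture (480x640x3 uint8, red, green, blue); there is no depth.
- calibration(name): a dict with "intrinsics" (3x3 intrinsics, pixels), "R" (3x3) and "t" (3): a world point X has camera coordinates R X + t. Camera axes: x right, y down, z forward; pixel columns grow to the right and rows downward; lengths in mm; the calibration is good to about 2 mm. A picture is of the moment at which its call begins: read the wrist's pose just before it. calibration takes no time and is no camera call; for the wrist camera it gives the pose at the moment of the call.
- hand_in(): hands the job in, once; it reports no verdict.
Trained networks look in the newest picture that a camera, given by its name, has taken for a name from the list of things; names that differ only in an ending like _2 or _b are one class to them, and where a whole thing is asked for, a point or a joint stands for the part that bears it (a point fixed in the world has none). Each returns a list of dicts, best first, with "confidence" (0 to 1); they miss things now and then, are a little off and sometimes report something else, mostly with a low value. They report only what shows in the picture. A call takes as long as a camera call.
- boxes_of(thing, camera): "xyz" ([x, y, z] in mm, in world coordinates, good to about 4 mm: the middle of the surface that is visible of it).
The state is a dict: "clock": time; "joint_pos": joint angles; "qvel": joint speeds; "joint_efforts": joint torques, N m; "eef_pos": TCP position; "ee_rot": TCP orientation; "contact_force": force on the tool from outside, world axes, zero at the start; "ft_torque": the same for the moment, N m; "opening": finger opening in mm.
Only numpy, scipy, OpenCV 4.12 (cv2) and the standard library are available. Lean on these libraries where they do the work, as an engineer would, in place of code of your own. Each camera call takes 0.05 s, during which the arm holds its last target.

TASK

The round black rubbing stone lies under the clear cover of the hinged tray: tip the tray by its wooden tab so that the stone slides down into the open corner by the hinge, take it out from there, and lay it gently on the cork face of the sloping rest, flat, against the ledge and about midway along it. The tray may stay tipped; never let the stone fall onto the bench, and leave the other things where they are.

Things in the scene. Friction and masses are not known exactly. Their poses are not given: they have to be found in the camera images.
- stone: Flat round black rubbing stone, a disc 66 mm across and 14 mm thick, about 0.13 kg. Origin: centre of its underside; z is its axis, pointing out of its upper face.
- tray (a joint): Tilt of the tray in rad: 0 level, growing as the tab end rises, stopped at 0.62. Stiff hinge (1.3 N m of friction): about 9 N at the tab raises it and it stays at any tilt. The stone starts to slide on the polished bed somewhere from 0.15 to 0.3 rad and needs more to run fully home in the corner; 0.55 is ample.
- tray_hinge (a point): Middle of the tray's hinge line, in the underside of the tray, 22 mm above the bench; the frame turns with the tray: x along the tray from hinge to tab, y along the hinge line, z normal to the bed. At every start x points to the robot's left (world +y), give or take 0.3 rad.
- tray_nest (a point): Point on the upper face of the bed, 62 mm from the hinge line, 6 mm above the tray's underside: here the middle of the stone's underside lies when home in the open corner, a V of two 7 mm high walls pointing at the hinge. Axes as tray_hinge. Within 18 mm before or behind it along x nothing stands higher than 7 mm beside the stone, so fingers can close on the stone along y.
- tray_cover (a point): Middle of the lower edge of the clear cover's open mouth, on the bed, 105 mm from the hinge line. From here 100 mm towards the tab the bed is roofed, the roof's top 30 mm above the bed, closed at the sides and at the tab end. Between mouth and corner 7 mm rims stand 43 mm either side. The bed is 100 mm wide, 6 mm thick. Axes as tray_hinge.
- tray_tab (a point): Middle of the top edge of the tray's upright wooden tab: a plate 12 mm thick (along x), 50 mm wide (along y), rising 45 mm over the flat 40 mm wide arm that carries it; 250 mm from the hinge line and 51 mm above the tray's underside. The covered box ends 39 mm before the tab's inner face. Same axes as tray_hinge.
- rest_face: Cork face of the fixed sloping rest, 120 mm up the slope (x) by 130 mm wide (y), inclined 0.45 rad, rising to the robot's right (world -y), give or take 0.25 rad. Origin: on the face at the middle of the inner side of the ledge, which runs along y at the foot of the face and stands 10 mm above the face; x points up the slope, z out of the face.
- rest_spot (a point): Point on the cork face 33 mm up from the ledge, midway along it: where the middle of the stone's underside belongs. Axes as rest_face.
- block_a: Sheesham tuning block, 75 x 30 x 30 mm, loose, leave alone. Origin: centre of underside.
- block_b: Sheesham tuning block, 75 x 30 x 30 mm, loose, leave alone. Origin: centre of underside.
- punch: Iron nail punch 120 mm long, 11 mm thick, lying along its x, loose, leave alone.
- cork_block: Cork sanding block 110 x 60 x 35 mm, loose, leave alone. Origin: centre of underside.
- pumice: Oval grey pumice stone about 90 x 65 x 32 mm, loose, leave alone. Origin: on its underside.
- tea_cup: Unglazed clay tea cup, 72 mm across and 75 mm high, loose, leave alone. Origin: centre of underside.

How it is judged (in metres and radians):
On the way, in this order (a step that is already met when the one before it is completed fails the run):
1. the tray is tipped and the stone has slid out from under the cover into the open corner (value of joint tray above 0.15 rad and distance between stone and tray_nest below 0.018 m), for 0.2 s.
2. the stone is lifted out of the tray in the fingers (contact force between the fingers and stone above 1 N and distance between stone and tray_nest above 0.06 m), for 0.2 s.
At the end, for the whole second after the job is handed in: The stone lies still, flat on the cork face (within 5 mm and 0.12 rad), its edge within 7 mm of the ledge and its middle within 25 mm of midway along the ledge. The tray may be at any tilt (x of stone in the frame of rest_face between 0.027 and 0.04 m and y of stone in the frame of rest_face between -0.025 and 0.025 m and z of stone in the frame of rest_face between -0.004 and 0.005 m and angle between the z axis of stone and the z axis of rest_face, either way round below 0.12 rad and linear speed of stone below 0.01 m/s and angular speed of stone below 0.1 rad/s); the robot touches nothing.
It fails at once if the stone falls onto the bench (height (world z) of stone below 0.018 m).
It fails at once if the stone is banged or pressed hard on the rest (over 40 N) (contact force between stone and rest_face above 40 N).
It fails at once if a bystander is moved more than 25 mm (distance of any of block_a, block_b, punch, cork_block, pumice, tea_cup from where it was at the start of the episode above 0.025 m).
It also fails if it takes over 45 s, if anything falls off the work surface, if the arm or the gripper's body presses on something with over 40 N, if the wrist force passes 120 N, or if a joint passes its speed limit or range.

## Working session

There is one attempt and no reset: what is moved stays moved. The work goes in short steps, Python scripts to look and compute and a shell command to move; the robot and the scene stay as the last step left them, time stands still between calls to the robot, and variables do not carry over. Pictures are saved under pics/ and viewed, and the job is handed in when it is done.

```bash
ls; mkdir -p pics; python3 - <<'E'
from cell import *
import cv2
s=get_state();print(s)
for n in("scene","side","wrist"):
    im=grab_frame(n);cv2.imwrite(f"pics/{n}0.png",im[:,:,::-1])
    c=calibration(n);print(n,c)
E
```

```text
pics
{'clock': 0.0, 'joint_pos': array([-1.03072729e-01,  8.79467933e-02,  1.37225980e+00, -3.15237934e-05,
        1.68361637e+00, -1.03115643e-01]), 'qvel': array([-0.00057037, -0.00050172,  0.00019995, -0.00029243,  0.00139836,
       -0.00115586]), 'joint_efforts': array([ 1.28542815e-03, -3.40182602e+01, -3.02423716e+01,  7.18220207e-02,
        3.29729996e-02, -1.13141955e-04]), 'eef_pos': array([5.49437661e+02, 5.75057827e-02, 2.04305876e+02]), 'ee_rot': array([-2.22018714, -2.22027461,  0.00224612]), 'contact_force': array([1.20014366, 0.23460048, 0.93843509]), 'ft_torque': array([ 0.03285726,  0.03627608, -0.00110228]), 'opening': 93.63143704789084}
scene {'intrinsics': array([[439.28958217,   0.        , 316.05869595],
       [  0.        , 439.28958217, 240.92571099],
       [  0.        ,   0.        ,   1.        ]]), 'R': array([[-0.39178807,  0.9200539 , -0.00171288],
       [ 0.51148213,  0.21625701, -0.8316363 ],
       [-0.7647798 , -0.32670129, -0.55531804]]), 't': array([ 166.21768394, -233.33675332, 1366.01915682])}
side {'intrinsics': array([[542.30626282,   0.        , 319.45093691],
       [  0.        , 542.30626282, 243.28384656],
       [  0.        ,   0.        ,   1.        ]]), 'R': array([[-0.85267207, -0.52201466,  0.02123776],
       [-0.33490903,  0.51494533, -0.78909268],
       [ 0.40098166, -0.67995001, -0.61390692]]), 't': array([ 517.50712164,  227.29686479, 1141.87859351])}
wrist {'intrinsics': array([[389.79125485,   0.        , 321.27377716],
       [  0.        , 389.79125485, 235.84076016],
       [  0.        ,   0.        ,   1.        ]]), 'R': array([[ 9.99998502e-01, -2.00789015e-05, -1.73082869e-03],
       [ 3.96111886e-04, -9.70743679e-01,  2.40117790e-01],
       [-1.68501231e-03, -2.40118116e-01, -9.70742217e-01]]), 't': array([-549.82493828,  -24.70038075,  390.01987637])}
```

View pics/scene0.png

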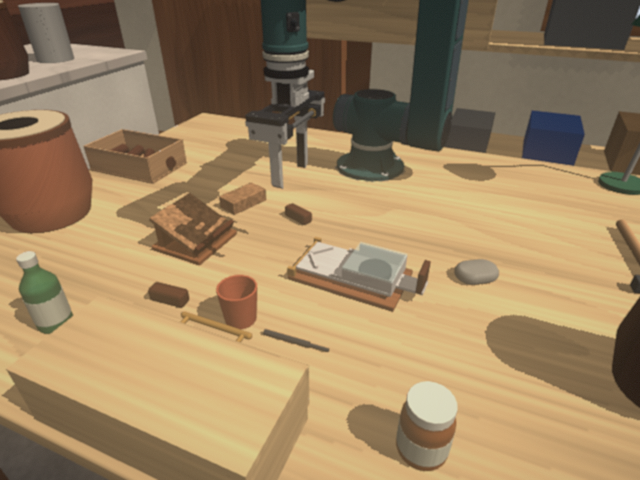

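View pics/side0.png

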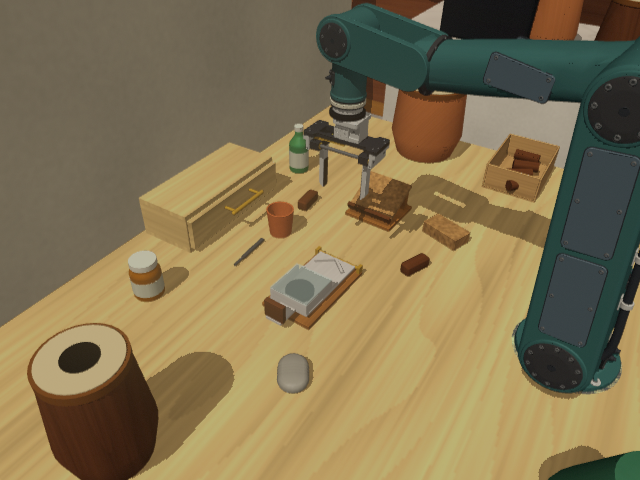

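View pics/wrist0.png

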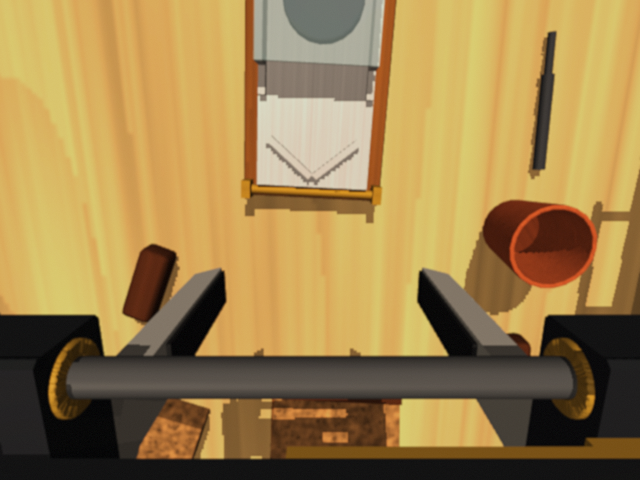

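```bash
python3 - <<'E'
from cell import *
for n in ("scene","side"):
  for t in ("stone","tray","tray_nest","tray_cover","tray_tab","tray_hinge","rest_face","rest_spot"):
    try: print(n,t,[(np_.round(2) if 0 else [round(float(v)) for v in d["xyz"]],round(d["confidence"],2)) for d in boxes_of(t,n)][:3])
    except Exception as e: print(n,t,e)
E
```

```text
scene stone []
scene tray [([562, 166, 40], 0.59)]
scene tray_nest [([563, 162, 40], 0.56), ([754, -15, 49], 0.43)]
scene tray_cover [([564, 165, 42], 0.76), ([383, -60, 24], 0.51)]
scene tray_tab [([564, 170, 40], 0.75)]
scene tray_hinge [([566, 168, 40], 0.71)]
scene rest_face [([569, -234, 60], 0.75)]
scene rest_spot [([570, -240, 58], 0.78)]
side stone [([559, -234, 55], 0.69), ([441, 376, 30], 0.38)]
side tray [([538, 184, 51], 0.8), ([734, -1, 50], 0.38)]
side tray_nest [([552, -233, 49], 0.58), ([538, 184, 55], 0.55)]
side tray_cover [([538, 182, 55], 0.98)]
side tray_tab [([539, 180, 50], 0.77)]
side tray_hinge [([539, 174, 54], 0.78)]
side rest_face [([553, -232, 58], 0.63)]
side rest_spot [([555, -234, 52], 0.77)]
```

```bash
python3 -m inch '[[[1,0,0.04,0.01,0],[1,0,0.08,0.02,0],[1,0,0.11,0.03,0],[1,0,0.13,0.03,0],[1,0,0.13,0.03,0],[1,0,0.13,0.03,0]]]'
python3 - <<'E'
from cell import *
import cv2,numpy as np
s=get_state();c=calibration("wrist");im=grab_frame("wrist")
cv2.imwrite("pics/w1.png",im[:,:,::-1]);np.savez("w1.npz",**c,im=im)
for t in ("stone","tray_nest","tray_cover","tray_tab","tray_hinge"):
    print(t,[([round(float(v)) for v in d["xyz"]],round(d["confidence"],2)) for d in boxes_of(t,"wrist")][:3])
E
```

```text
clock: 1.45
eef_pos: [549.9, 130.7, 235.4]
ee_rot: [2.219, 2.223, -0.001]
contact_force: [0.1, -0.3, -0.4]
opening: 94.1
stone []
tray_nest [([547, 159, 58], 0.97), ([374, -96, 29], 0.25)]
tray_cover [([543, 157, 58], 0.89)]
tray_tab [([544, 158, 60], 0.79)]
tray_hinge [([549, 157, 56], 0.61)]
```

```bash
python3 -m inch '[[[1,0,0.04,0.01,0],[1,0,0.08,0.01,0],[1,0,0.11,0.01,0],[1,0,0.13,0.01,0],[1,0,0.13,0.01,0],[1,0,0.13,0.01,0]]]'
python3 - <<'E'
from cell import *
import cv2,numpy as np
s=get_state();c=calibration("wrist");im=grab_frame("wrist")
cv2.imwrite("pics/w2.png",im[:,:,::-1]);np.savez("w2.npz",**c,im=im)
for t in ("stone","tray_nest","tray_cover","tray_tab","tray_hinge"):
    print(t,[([round(float(v)) for v in d["xyz"]],round(d["confidence"],2)) for d in boxes_of(t,"wrist")][:3])
E
```

```text
clock: 2.25
eef_pos: [550.0, 260.0, 245.0]
ee_rot: [2.22, 2.222, -0.002]
contact_force: [-0.5, -0.9, 0.4]
opening: 93.8
stone []
tray_nest [([550, 182, 55], 0.64)]
tray_cover [([547, 186, 59], 0.73)]
tray_tab [([549, 185, 58], 0.71), ([451, 364, 24], 0.3)]
tray_hinge [([552, 186, 55], 0.94)]
```

View pics/w1.png

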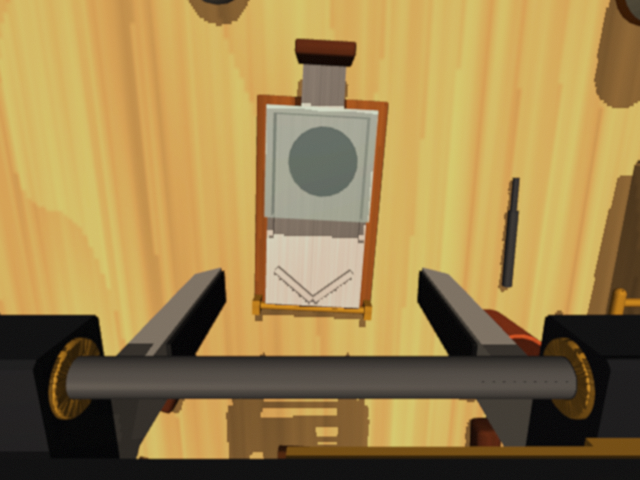

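View pics/w2.png

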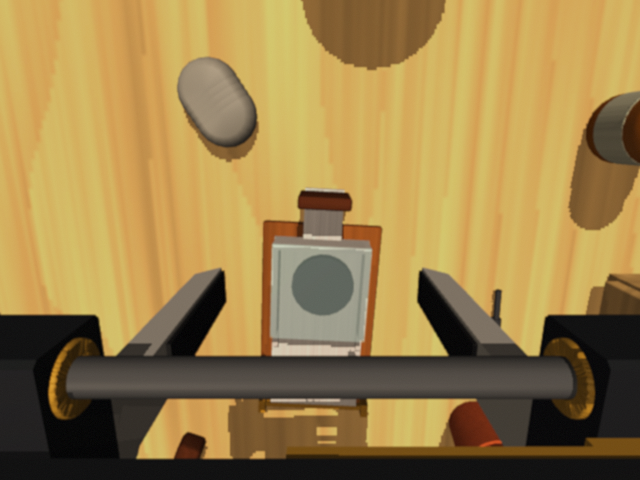

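```bash
python3 - <<'E'
import cv2
a=cv2.imread("pics/w1.png");cv2.imwrite("pics/w1z.png",cv2.resize(a[30:330,230:400],None,fx=1.9*1,fy=1.9,interpolation=cv2.INTER_CUBIC) if 0 else cv2.resize(a[180:325,235:395],None,fx=4,fy=4,interpolation=cv2.INTER_CUBIC))
cv2.imwrite("pics/w1y.png",cv2.resize(a[30:125,245:405],None,fx=4,fy=4,interpolation=cv2.INTER_CUBIC))
a=cv2.imread("pics/w2.png");cv2.imwrite("pics/w2z.png",cv2.resize(a[180:300,245:405],None,fx=4,fy=4,interpolation=cv2.INTER_CUBIC))
E
```

```text
(no output)
```

View pics/w1z.png

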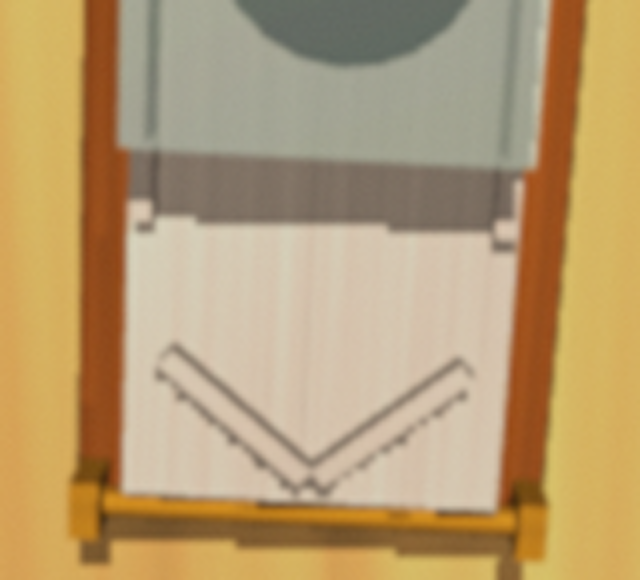

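View pics/w1y.png

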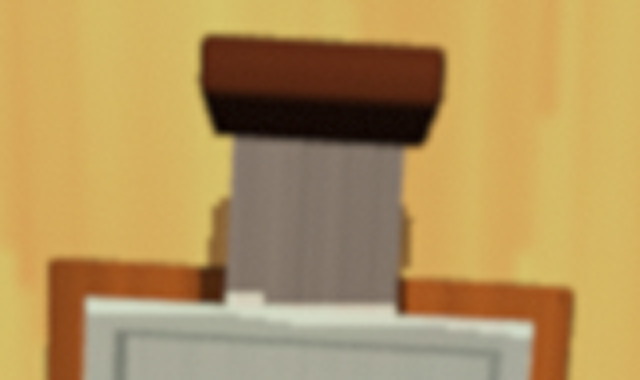

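View pics/w2z.png

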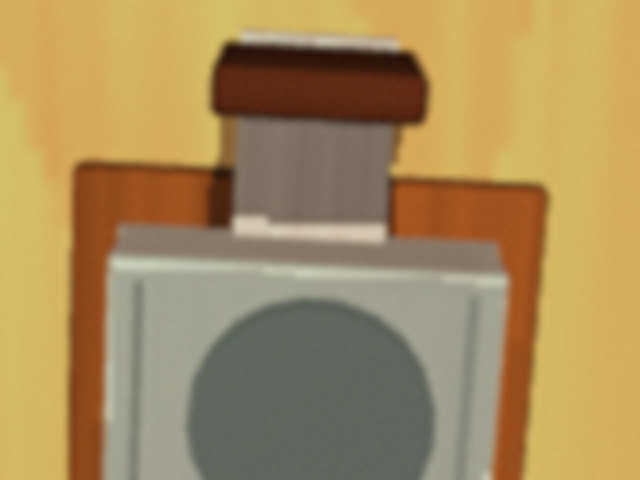

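```bash
cat > fit.py <<'E'
import numpy as np
from scipy.optimize import least_squares
W={k:dict(np.load(k+".npz")) for k in("w1","w2")}
def proj(c,X):
    p=c["intrinsics"]@(c["R"]@X+c["t"]);return p[:2]/p[2]
P=[("w1",(256,25,51),(295.75,39.5)),("w1",(256,-25,51),(355.75,42.5)),("w1",(244,25,51),(297,53)),("w1",(244,-25,51),(355.5,56.25)),
("w2",(256,25,51),(299.5,196.25)),("w2",(256,-25,51),(351.75,198.75)),("w2",(244,25,51),(298.5,207.5)),("w2",(244,-25,51),(351.75,210.5)),
("w1",(105,50,36),(264.5,217)),("w1",(105,-50,36),(369.25,222))]
def T(p,q):
    x,y,z,a,t=p; 
    ex=np.array([np.cos(a)*np.cos(t),np.sin(a)*np.cos(t),np.sin(t)]);ey=np.array([-np.sin(a),np.cos(a),0]);ez=np.cross(ex,ey)
    return np.array([x,y,z])+ex*q[0]+ey*q[1]+ez*q[2]
if __name__=="__main__":
    f=lambda p:np.concatenate([proj(W[k],T((*p,0),q))-np.array(u) for k,q,u in P])
    r=least_squares(f,[550,55,22,1.57],loss="soft_l1");print(r.x,r.x[3]-np.pi/2);print(f(r.x).round(1).reshape(-1,2))
    p=(*r.x,0)
    for n,q in dict(hinge=(0,0,0),nest=(62,0,6),tab=(250,0,51)).items(): print(n,T(p,q).round(1),proj(W["w1"],T(p,q)).round(1))
E
python3 fit.py
```

```text
[541.21903688  22.63932102  17.10968878   1.5194332 ] -0.051363125147640076
[[-0.  -0.7]
 [ 1.3 -0.1]
 [-1.8  1.8]
 [ 0.4  2. ]
 [-1.2 -0.9]
 [ 1.  -0.5]
 [-0.7  0.8]
 [ 0.   0.6]
 [-0.3 -1.1]
 [ 0.7 -0.6]]
hinge [541.2  22.6  17.1] [312.6 305.8]
nest [544.4  84.6  23.1] [315.4 253.3]
tab [554.1 272.3  68.1] [326.   48.6]
```

```bash
python3 -m inch '[[[1,0.004,0.013,-0.03,-0.05],[1,0.004,0.013,-0.07,-0.05],[1,0.004,0.013,-0.11,-0.05],[1,0.004,0.013,-0.15,-0.05],[1,0.004,0.013,-0.18,-0.05],[1,0.004,0.013,-0.2,-0.05],[1,0.004,0.013,-0.2,-0.05]]]'
python3 - <<'E'
from cell import *
import cv2
im=grab_frame("wrist");cv2.imwrite("pics/w3.png",im[:,:,::-1])
im=grab_frame("side");cv2.imwrite("pics/s3.png",cv2.resize(im[180:340,220:380,::-1],None,fx=3,fy=3))
E
```

```text
clock: 3.13
eef_pos: [550.1, 270.6, 39.1]
ee_rot: [-2.274, -2.161, 0.017]
contact_force: [0.4, 0.1, -0.3]
opening: 93.9
```

View pics/w3.png

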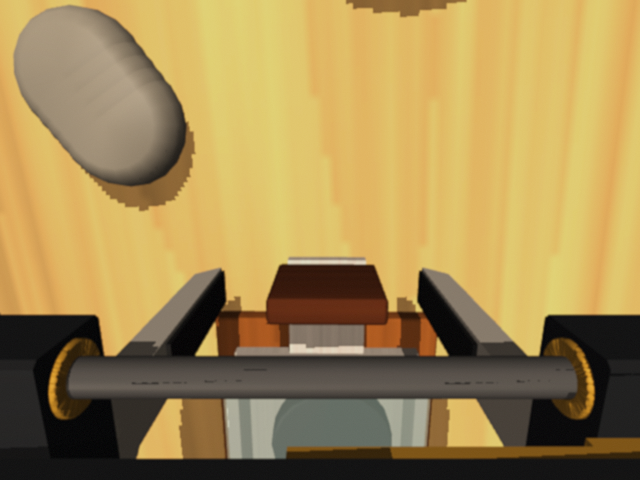

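View pics/s3.png

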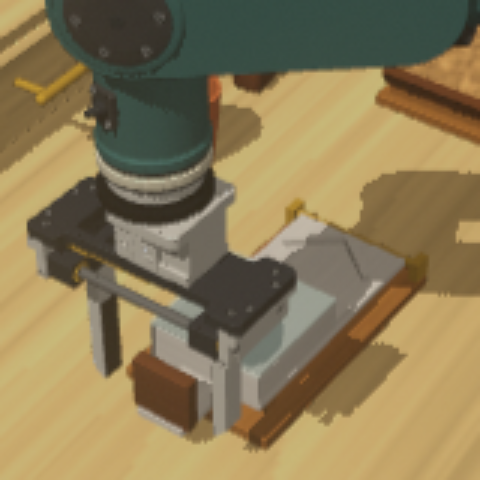

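```bash
python3 - <<'E'
from cell import *
from fit import *
s=get_state();print(s["eef_pos"],s["clock"]);c=calibration("wrist")
p=(541.2,22.6,17.1,1.5194,0)
for q in((244,25,51),(244,-25,51),(256,25,51),(256,-25,51)): print(q,proj(c,T(p,q)).round(1))
e=s["eef_pos"]
for z in(0,28): print(proj(c,e+np.array([0,0,z])).round(1))
E
```

```text
[553.9460465  272.35867723  45.40962199] 3.2333
(244, 25, 51) [262.8 318.4]
(244, -25, 51) [377.5 318.5]
(256, 25, 51) [261.8 292.6]
(256, -25, 51) [378.5 292.7]
[320.1 286.2]
[319.8 310.7]
```

```bash
python3 - <<'E'
from cell import *
from fit import *
W["w3"]=calibration("wrist")
P+= [("w3",(244,25,51),(268,322)),("w3",(244,-25,51),(387,322)),("w3",(256,25,51),(271,297)),("w3",(256,-25,51),(384,296))]
for fz in (0,1):
    g=lambda p:(p[0],p[1],22 if fz else p[2],p[3],0)
    f=lambda p:np.concatenate([proj(W[k],T(g(p),q))-np.array(u) for k,q,u in P])
    r=least_squares(f,[550,55,22,1.57],loss="soft_l1");print(g(r.x));print(f(r.x).round(1).reshape(-1,2).tolist())
    for n,q in dict(hinge=(0,0,0),nest=(62,0,6),tab=(250,0,51)).items(): print(n,T(g(r.x),q).round(1))
E
```

```text
(np.float64(541.6246280073436), np.float64(22.447559367679826), np.float64(20.191748341882967), np.float64(1.5144685109051166), 0)
[[1.8, -1.5], [3.7, -0.5], [-0.1, 1.1], [2.7, 1.8], [0.5, -0.2], [3.0, 0.4], [0.9, 1.5], [2.0, 1.6], [0.2, -0.5], [2.0, 0.6], [-2.5, -0.4], [-4.7, 0.2], [-6.3, -1.6], [-0.5, 0.1]]
hinge [541.6  22.4  20.2]
nest [545.1  84.3  26.2]
tab [555.7 272.1  71.2]
(np.float64(542.0017255854625), np.float64(22.994405558680313), 22, np.float64(1.5162868152082374), 0)
[[1.6, -2.7], [3.8, -1.9], [-0.3, -0.0], [2.9, 0.5], [0.3, -0.5], [3.1, 0.0], [0.7, 1.3], [2.1, 1.3], [0.1, -0.6], [2.5, 0.3], [-3.3, 0.4], [-4.3, 0.9], [-7.2, -1.0], [-0.1, 0.4]]
hinge [542.  23.  22.]
nest [545.4  84.9  28. ]
tab [555.6 272.6  73. ]
```

```bash
python3 -m inch '[[[0.5,0.002,0,0,0],[0.2,0.002,0,0,0],[0,0.002,0,0,0],[-0.3,0.002,0,0,0],[-0.5,0.002,0,0,0],[-1,0.002,0,0,0],[-1,0.002,0,0,0],[-1,0.002,0,0,0]]]'
python3 - <<'E'
from cell import *
import numpy as np
s=get_state();e=s["eef_pos"];print(e,s["opening"],s["contact_force"])
a=1.516;d=np.array([np.cos(a),np.sin(a)])
for k,th in enumerate((.05,.1,.15,.2,.25,.3,.35,.4,.45,.5,.55,.58)):
    r0=np.array([(e[:2]-np.array([542,23]))@d,e[2]-22])
    c,S=np.cos(th),np.sin(th);r=np.array([c*r0[0]-S*r0[1],S*r0[0]+c*r0[1]])-r0
    print(th,(r[0]*d/1000).round(4),round(r[1]/1000,4))
E
```

```text
clock: 3.9
eef_pos: [552.7, 273.3, 45.7]
ee_rot: [-2.272, -2.162, 0.008]
contact_force: [-7.4, -0.2, 5.9]
opening: 49.5
[552.71813787 273.29305389  45.73715799] 49.51449554064664 [-7.41716042 -0.1884138   5.87613655]
0.05 [-0.0001 -0.0015] 0.0125
0.1 [-0.0002 -0.0036] 0.0249
0.15 [-0.0003 -0.0064] 0.0372
0.2 [-0.0005 -0.0097] 0.0493
0.25 [-0.0007 -0.0136] 0.0612
0.3 [-0.001  -0.0182] 0.073
0.35 [-0.0013 -0.0233] 0.0845
0.4 [-0.0016 -0.029 ] 0.0957
0.45 [-0.0019 -0.0352] 0.1066
0.5 [-0.0023 -0.042 ] 0.1172
0.55 [-0.0027 -0.0493] 0.1274
0.58 [-0.003  -0.0539] 0.1334
```

```bash
python3 -m inch '[[[-1,-0.003,-0.001,0.007,0],[-1,-0.003,-0.002,0.014,0],[-1,-0.003,-0.003,0.021,0],[-1,-0.003,-0.004,0.028,0],[-1,-0.003,-0.006,0.036,0],[-1,-0.003,-0.008,0.043,0],[-1,-0.003,-0.01,0.049,0],[-1,-0.003,-0.012,0.055,0],[-1,-0.004,-0.014,0.061,0],[-1,-0.004,-0.016,0.067,0],[-1,-0.004,-0.018,0.073,0],[-1,-0.004,-0.018,0.073,0]]]'
python3 - <<'E'
from cell import *
import cv2
s=get_state();print(s["eef_pos"],s["contact_force"],s["opening"])
im=grab_frame("scene");cv2.imwrite("pics/c4.png",cv2.resize(im[200:340,260:450,::-1],None,fx=4,fy=4))
im=grab_frame("wrist");cv2.imwrite("pics/w4.png",im[:,:,::-1])
E
```

```text
clock: 4.9
eef_pos: [551.6, 252.1, 119.0]
ee_rot: [2.276, 2.162, -0.007]
contact_force: [0.6, -8.6, -7.8]
opening: 49.6
[551.60357297 252.08563164 119.03465421] [ 0.56274204 -8.55846994 -7.83813   ] 49.62267484097025
```

View pics/c4.png

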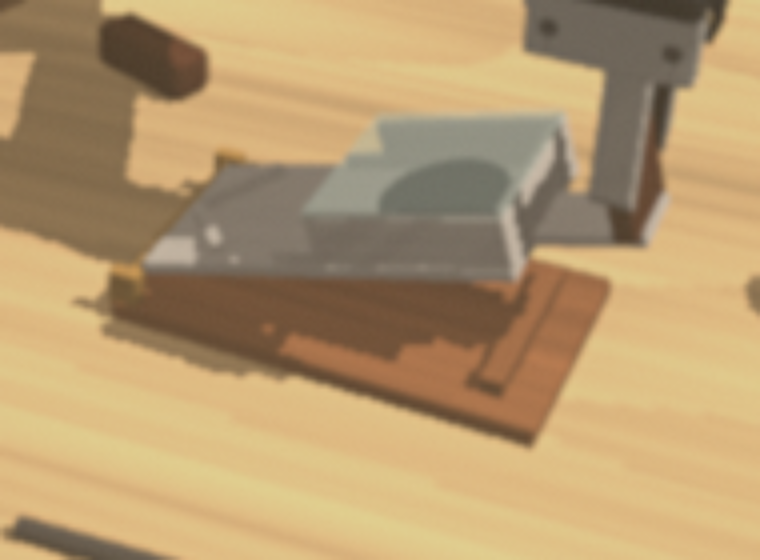

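```bash
python3 -m inch '[[[-1,0,-0.003,0.005,0],[-1,0,-0.005,0.011,0],[-1,0,-0.008,0.017,0],[-1,-0.001,-0.011,0.023,0],[-1,-0.001,-0.014,0.028,0],[-1,-0.001,-0.017,0.034,0],[-1,-0.001,-0.02,0.039,0],[-1,-0.001,-0.024,0.044,0],[-1,-0.001,-0.027,0.049,0],[-1,-0.002,-0.031,0.054,0],[-1,-0.002,-0.031,0.054,0],[-1,-0.002,-0.031,0.054,0]]]'
python3 - <<'E'
from cell import *
import cv2
s=get_state();print(s["eef_pos"],s["contact_force"],s["opening"])
im=grab_frame("scene");cv2.imwrite("pics/c5.png",cv2.resize(im[200:340,260:450,::-1],None,fx=4,fy=4))
im=grab_frame("side");cv2.imwrite("pics/s5.png",cv2.resize(im[200:340,230:420,::-1],None,fx=4,fy=4))
E
```

```text
clock: 6.0
eef_pos: [550.0, 221.4, 172.5]
ee_rot: [2.276, 2.161, -0.005]
contact_force: [2.9, -7.0, -9.8]
opening: 50.0
[550.03279553 221.43053036 172.54824403] [ 2.94327864 -6.95662597 -9.79694069] 49.99579023219908
```

View pics/c5.png

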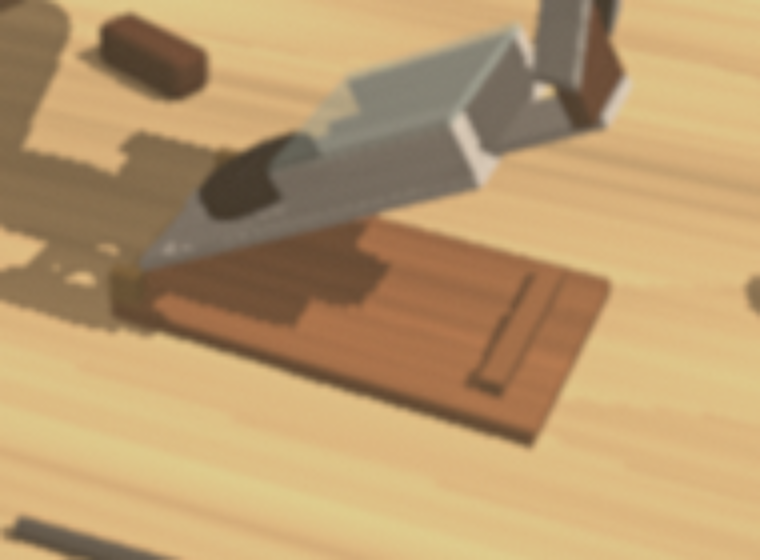

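View pics/s5.png

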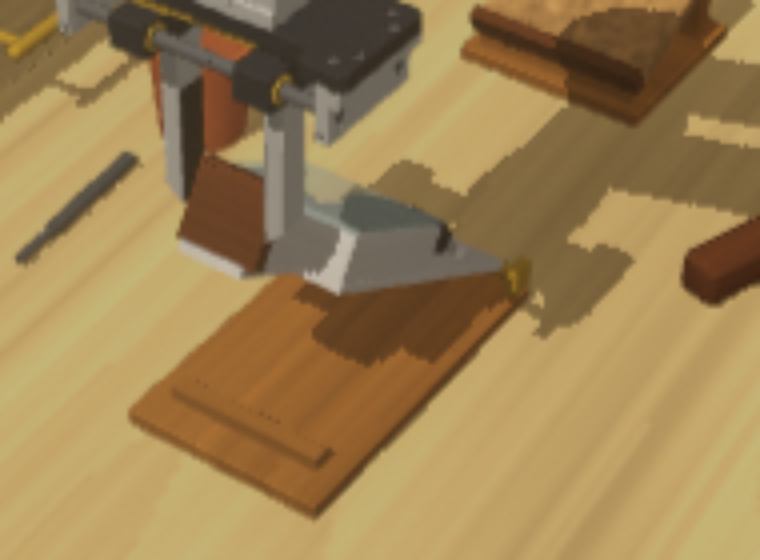

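```bash
python3 -m inch '[[[-1,0,0.002,-0.003,0],[-1,0,0.005,-0.007,0],[-1,0,0.007,-0.01,0],[-1,0,0.009,-0.014,0],[-1,0.001,0.012,-0.018,0],[-1,0.001,0.014,-0.021,0],[-1,0.001,0.014,-0.021,0],[0.3,0.001,0.014,-0.021,0],[0.5,0.001,0.014,-0.021,0],[0.8,0.001,0.014,-0.021,0],[1,0.001,0.014,-0.021,0],[1,0.001,0.014,-0.021,0]]]'
python3 - <<'E'
from cell import *
import cv2
s=get_state();print(s["eef_pos"],s["contact_force"],s["opening"],s["joint_pos"])
E
python3 - <<'E'
import cv2
a=cv2.imread("pics/scene0.png");cv2.imwrite("pics/rz.png",cv2.resize(a[180:270,140:250],None,fx=6,fy=6,interpolation=cv2.INTER_CUBIC))
a=cv2.imread("pics/side0.png");cv2.imwrite("pics/rs.png",cv2.resize(a[160:240,330:430],None,fx=6,fy=6,interpolation=cv2.INTER_CUBIC))
E
```

```text
clock: 7.1
eef_pos: [551.3, 238.6, 152.7]
ee_rot: [2.275, 2.166, 0.003]
contact_force: [-0.7, 0.4, 0.2]
opening: 79.7
[551.31824941 238.58657578 152.74483146] [-0.66124131  0.42859451  0.21963049] 79.72617910162421 [3.13720891e-01 2.13464393e-01 1.33204347e+00 5.84179960e-04
 1.59399847e+00 3.63255838e-01]
```

View pics/rz.png

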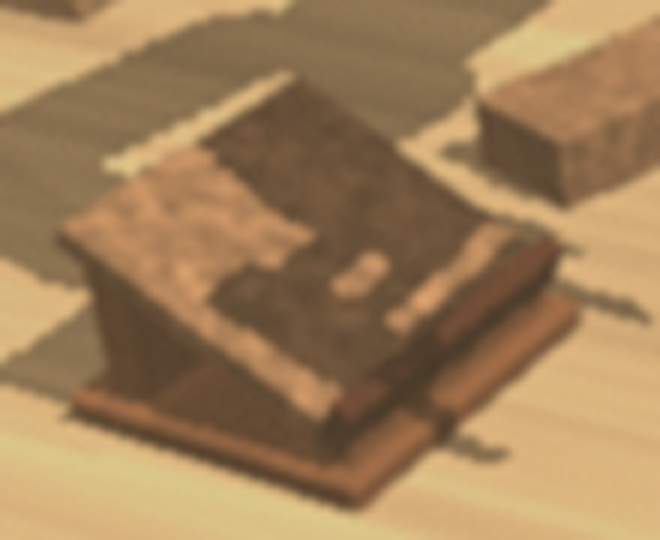

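View pics/rs.png

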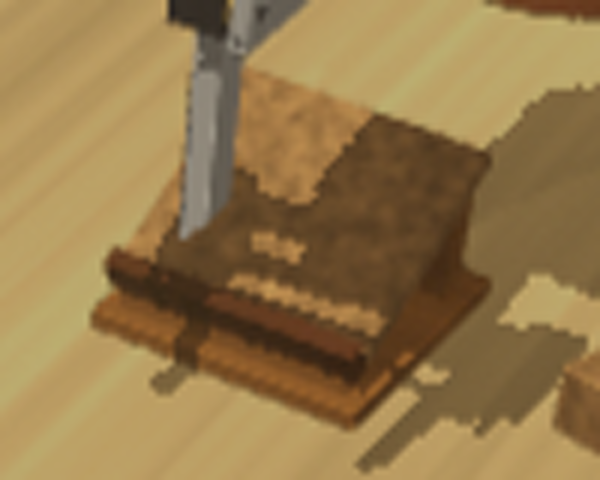

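```bash
python3 -m inch '[[[1,0,0,0.04,0],[1,0,-0.01,0.08,0.01],[1,0,-0.04,0.1,0.03],[1,-0.003,-0.07,0.1,0.054],[1,-0.005,-0.09,0.1,0.054],[1,-0.005,-0.09,0.1,0.054],[1,-0.005,-0.09,0.1,0.054]]]'
cat > see.py <<'E'
from cell import *
import cv2,sys,numpy as np
n=sys.argv[1];cam=sys.argv[2]
c=calibration(cam);s=get_state();im=grab_frame(cam)
cv2.imwrite(f"pics/{n}.png",im[:,:,::-1]);np.savez(n+".npz",**c)
print(s["eef_pos"].round(1),s["ee_rot"].round(3),s["opening"])
E
python3 see.py w6 wrist
python3 -m inch '[[[1,0,-0.04,0.01,0],[1,0,-0.08,0.01,0],[1,0,-0.12,0.01,0],[1,0.003,-0.16,0.01,0],[1,0.005,-0.2,0.01,0],[1,0.01,-0.24,0.01,0],[1,0.01,-0.28,0.01,0],[1,0.01,-0.32,0.01,0],[1,0.01,-0.35,0.01,0],[1,0.01,-0.37,0.01,0],[1,0.01,-0.37,0.01,0],[1,0.01,-0.37,0.01,0]]]'
python3 see.py w7 wrist
```

```text
clock: 7.68
eef_pos: [546.1, 147.6, 252.0]
ee_rot: [-2.219, -2.224, -0.002]
contact_force: [0.1, 1.6, 0.4]
opening: 94.0
[546.1 147.6 252. ] [-2.219e+00 -2.224e+00 -2.000e-03] 93.98562099009433
clock: 8.73
eef_pos: [556.5, -221.6, 260.4]
ee_rot: [-2.216, -2.224, -0.001]
contact_force: [0.0, 0.2, -0.8]
opening: 94.0
[ 556.5 -221.6  260.4] [-2.216e+00 -2.224e+00 -1.000e-03] 94.00590136839241
```

View pics/w6.png

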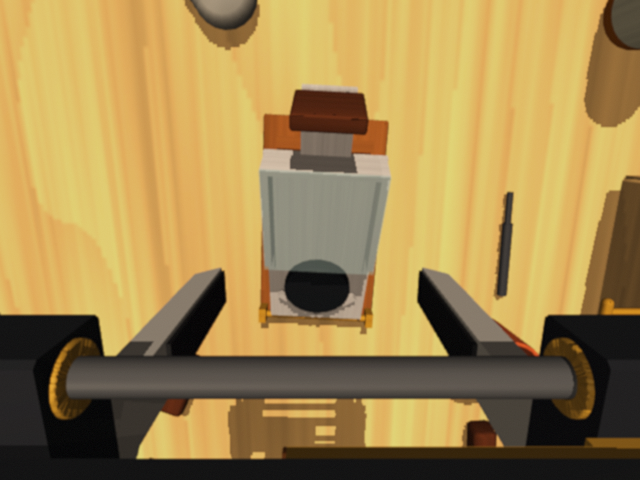

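View pics/w7.png

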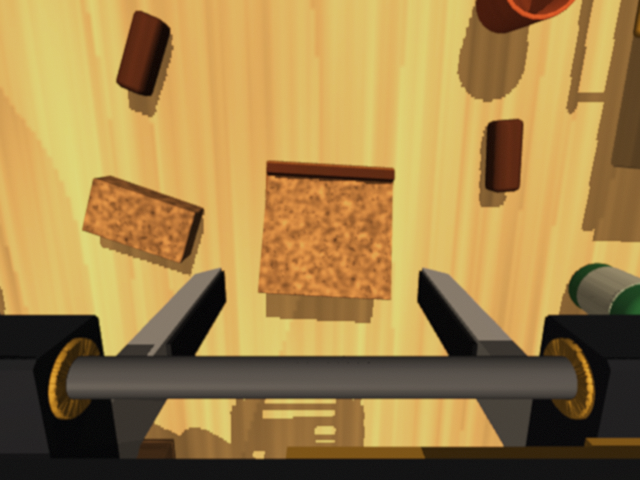

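```bash
python3 - <<'E'
import cv2
a=cv2.imread("pics/w7.png");cv2.imwrite("pics/w7z.png",cv2.resize(a[155:310,250:405],None,fx=4.8,fy=3.8,interpolation=cv2.INTER_CUBIC) if 0 else cv2.resize(a[155:305,250:405],None,fx=4,fy=4,interpolation=cv2.INTER_CUBIC))
a=cv2.imread("pics/w6.png");cv2.imwrite("pics/w6z.png",cv2.resize(a[140:330,250:400],None,fx=3.1,fy=3.1,interpolation=cv2.INTER_CUBIC))
E
python3 -m inch '[[[1,-0.04,0.02,-0.02,0],[1,-0.08,0.04,-0.04,0],[1,-0.08,0.07,-0.05,0],[1,-0.08,0.07,-0.05,0],[1,-0.08,0.07,-0.05,0]]]'
python3 see.py w8 wrist
python3 -c "
import cv2
a=cv2.imread('pics/w8.png');cv2.imwrite('pics/w8z.png',cv2.resize(a[200:380,280:480],None,fx=4,fy=3.3*0+4,interpolation=cv2.INTER_CUBIC)[:600])"
```

```text
clock: 9.2
eef_pos: [474.8, -148.5, 210.2]
ee_rot: [-2.21, -2.229, 0.0]
contact_force: [0.4, -0.3, 0.3]
opening: 94.1
[ 474.8 -148.5  210.2] [-2.21  -2.229  0.   ] 94.14519167009172
```

View pics/w7z.png

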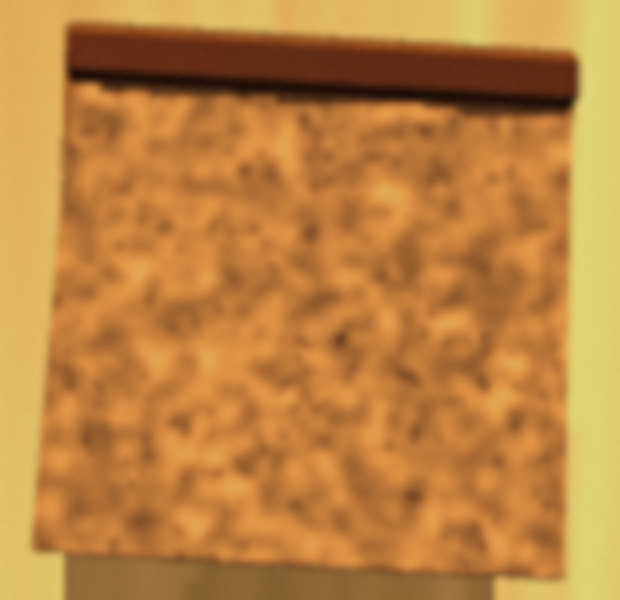

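View pics/w6z.png

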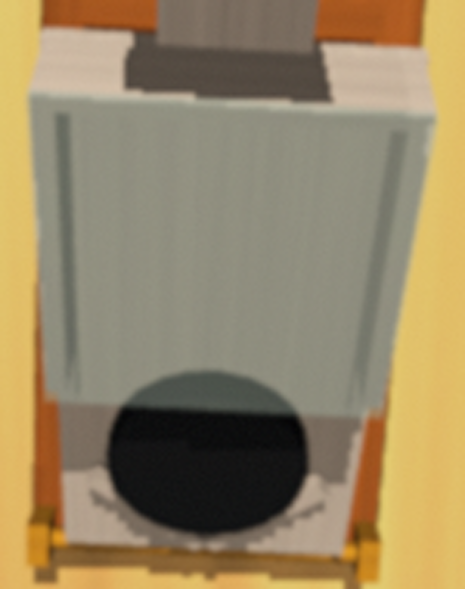

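View pics/w8.png

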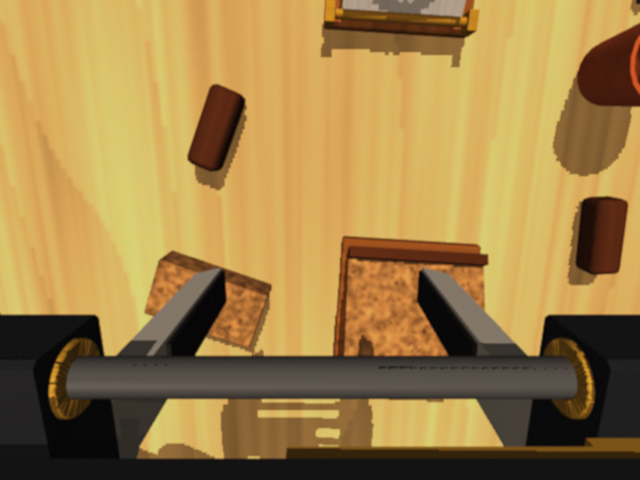

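```bash
cat > fit2.py <<'E'
from fit import *
for k in("w6","w7","w8"):W[k]=dict(np.load(k+".npz"))
from cell import calibration
W["scene"]=calibration("scene");W["side"]=calibration("side")
# tray tilt
h=(542,23,22,1.516)
Q=[("w6",(105,50,36),(265.5,269.7)),("w6",(105,-50,36),(373.2,273.9)),("w6",(205,50,36),(259.7,170.6)),("w6",(205,-50,36),(390.3,177.1))]
f=lambda p:np.concatenate([proj(W[k],T((h[0]+p[1],h[1]+p[2],22,h[3],p[0]),q))-np.array(u) for k,q,u in Q])
r=least_squares(f,[.45,0,0],x_scale=[.1,5,5]);print("tilt",r.x,f(r.x).round(1))
for t in(r.x[0],.45):
  for hh in (h,(h[0]+r.x[1],h[1]+r.x[2],22,h[3])):
    p=(*hh,t);print("nest",T(p,(62,0,6)).round(1),"stone px",proj(W["w6"],T(p,(62,0,20))).round(1))
R=[("w7",(0,-65,10),(267,173.75)),("w7",(0,65,10),(393.75,180.75)),("w7",(120,-65,0),(258.75,292.5)),("w7",(120,65,0),(390.75,299.5)),
("w8",(0,-65,10),(348,258)),("w8",(0,65,10),(487,264)),
("scene",(120,-65,0),(190,192.5)),("scene",(120,65,0),(150.3,218.7)),("scene",(0,-65,10),(229,219)),
("side",(120,-65,0),(411.7,186.3)),("side",(0,-65,10),(390.8,218.3)),("side",(0,65,10),(349.7,201.7))]
for ft in (0,1):
  g=lambda p:p if not ft else (*p[:4],.45)
  f=lambda p:np.concatenate([(proj(W[k],T(g(p),q))-np.array(u))*(1 if k[0]=="w" else .6) for k,q,u in R])
  r=least_squares(f,[560,-190,20,-1.57,.45],x_scale=[5,5,5,.1,.1],loss="soft_l1");p=g(r.x);print("rest",np.round(p,3),"yaw off",p[3]+np.pi/2);print(f(r.x).round(1).reshape(-1,2).tolist());print("spot",T(p,(33,0,0)).round(1))
E
python3 fit2.py
```

```text
tilt [ 0.37638693 -1.78619543 -7.83224773] [-1.4  0.   0.4  1.7  0.3 -1.2  0.5 -0.1]
nest [545.   78.4  50.4] stone px [319.  287.3]
nest [543.3  70.5  50.4] stone px [317.3 294.6]
nest [544.9  76.1  54.4] stone px [318.8 291.6]
nest [543.1  68.3  54.4] stone px [317.1 299. ]
rest [ 5.65678e+02 -1.93080e+02  3.02630e+01 -1.61800e+00  4.52000e-01] yaw off -0.04695277637317408
[[-0.5, -0.1], [0.1, -0.6], [-0.3, 0.6], [0.1, -0.1], [0.6, -0.7], [-0.6, 0.8], [-1.1, 0.4], [-1.0, -0.1], [0.4, 0.3], [-0.4, -0.1], [-0.4, -0.1], [-0.7, 0.3]]
spot [ 564.3 -222.7   44.7]
rest [ 5.65671e+02 -1.93049e+02  3.03240e+01 -1.61800e+00  4.50000e-01] yaw off -0.0468954281863867
[[-0.5, -0.1], [0.1, -0.6], [-0.3, 0.6], [0.1, -0.1], [0.6, -0.6], [-0.6, 0.8], [-1.1, 0.4], [-1.0, -0.0], [0.4, 0.3], [-0.4, -0.1], [-0.4, -0.1], [-0.7, 0.3]]
spot [ 564.3 -222.7   44.7]
```

```bash
python3 -m inch '[[[1,0.01,0.04,0,0],[1,0.02,0.08,0,0],[1,0.03,0.12,0,0],[1,0.04,0.16,0,0],[1,0.05,0.2,0,0],[1,0.06,0.22,0,0],[1,0.07,0.24,0,0],[1,0.07,0.25,0,0],[1,0.07,0.25,0,0],[1,0.07,0.25,0,0]]]'
python3 see.py w9 wrist
python3 - <<'E'
from cell import *
for n in ("wrist","scene","side"):
    if n!="wrist": 
        im=grab_frame(n);import cv2;cv2.imwrite(f"pics/{n}9.png",im[:,:,::-1])
    print(n,[([round(float(v)) for v in d["xyz"]],round(d["confidence"],2)) for d in boxes_of("stone",n)][:3])
a=cv2.imread("pics/scene9.png");cv2.imwrite("pics/scene9z.png",cv2.resize(a[205:325,270:440],None,fx=4.5,fy=4.5,interpolation=cv2.INTER_CUBIC))
a=cv2.imread("pics/side9.png");cv2.imwrite("pics/side9z.png",cv2.resize(a[220:330,250:380],None,fx=5,fy=5,interpolation=cv2.INTER_CUBIC))
E
```

```text
clock: 10.08
eef_pos: [546.6, 97.9, 212.2]
ee_rot: [2.215, 2.226, 0.0]
contact_force: [-0.8, -0.3, 0.9]
opening: 94.1
[546.6  97.9 212.2] [2.215 2.226 0.   ] 94.05629695498142
wrist [([541, 73, 69], 0.73)]
scene [([560, 74, 68], 0.63)]
side [([356, -221, 33], 0.63)]
```

View pics/w9.png

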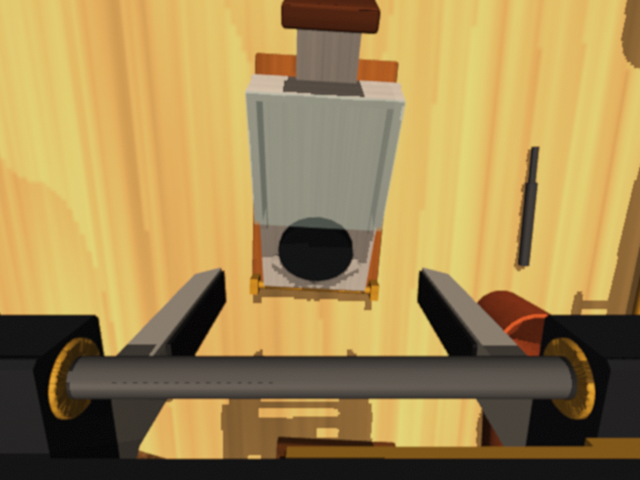

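View pics/scene9z.png

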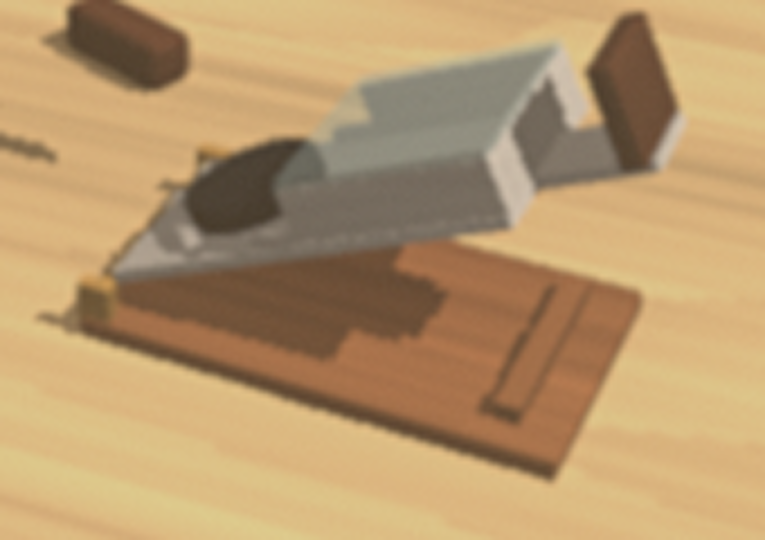

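View pics/side9z.png

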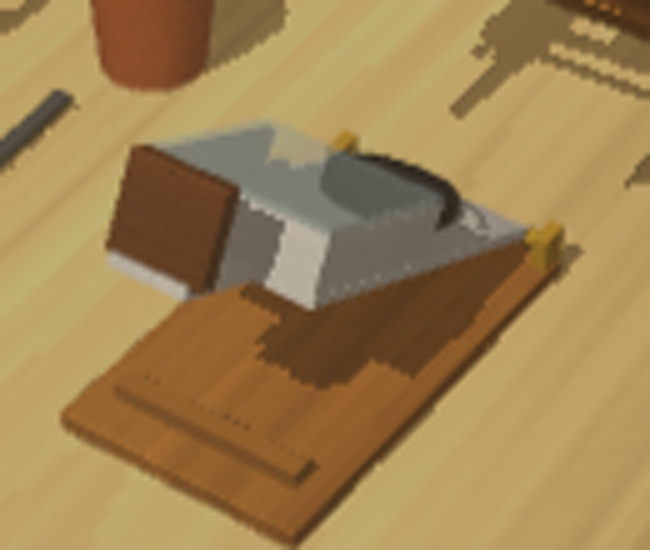

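```bash
cat > fit3.py <<'E'
from fit import *
for k in("w6","w9"):W[k]=dict(np.load(k+".npz"))
from cell import calibration
W["scene"]=calibration("scene");W["side"]=calibration("side")
L=P
Q=[("w6",(105,50,36),(265.5,269.7)),("w6",(105,-50,36),(373.2,273.9)),("w6",(205,50,36),(259.7,170.6)),("w6",(205,-50,36),(390.3,177.1)),
("w9",(205,50,36),(248,94)),("w9",(205,-50,36),(403,102)),("w9",(105,50,36),(253.5,226)),("w9",(105,-50,36),(382.5,231)),
("scene",(205,-50,36),(378.9,238.8)),("scene",(205,50,36),(394.4,215)),("scene",(205,-50,0),(384.4,255.7)),
("side",(205,50,36),(316,266)),("side",(256,-25,51),(277,249)),("side",(256,25,51),(297.6,257)),("side",(205,50,0),(313,281.6)),
("w6",(62,0,13),(316.8,286)),("w9",(62,0,13),(316,249.5))]
for z in (None,22):
  g=lambda p,t:(p[0],p[1],p[2] if z is None else z,p[3],t)
  f=lambda p:np.concatenate([proj(W[k],T(g(p,0),q))-np.array(u) for k,q,u in L]+[proj(W[k],T(g(p,p[4]),q))-np.array(u) for k,q,u in Q])
  r=least_squares(f,[542,20,22,1.516,.4],x_scale=[5,5,5,.1,.1],loss="soft_l1");p=r.x;print(p.round(3));print(f(p).round(1).reshape(-1,2).tolist())
  q=g(p,p[4]);print("nest",T(q,(62,0,6)).round(1),"mid",T(q,(62,0,13)).round(1),"hinge1px",proj(W["w1"],T(g(p,0),(0,0,0))).round(1))
E
python3 fit3.py
```

```text
[5.40834e+02 2.26650e+01 1.92780e+01 1.51900e+00 4.48000e-01]
[[-0.7, -1.4], [1.0, -0.8], [-2.5, 1.2], [0.2, 1.5], [-1.7, -0.6], [0.7, -0.2], [-1.2, 1.2], [-0.2, 1.0], [-1.0, -0.7], [0.5, -0.1], [-1.9, -0.9], [1.1, 0.5], [-2.2, 1.0], [2.2, 1.8], [-4.4, -0.3], [4.5, 1.4], [-0.0, -2.4], [0.2, -0.3], [-2.7, 0.6], [-0.7, -1.5], [-1.3, 1.0], [0.1, 1.0], [-1.7, 0.9], [-2.6, 2.0], [-1.4, 1.1], [0.9, -0.3], [0.8, -0.5]]
nest [543.6  75.9  51.5] mid [543.4  72.8  57.9] hinge1px [312.2 306.6]
[5.40887e+02 2.26470e+01 3.50340e+01 1.52000e+00 4.43000e-01]
[[-1.0, -2.2], [1.2, -1.6], [-2.8, 0.5], [0.4, 0.8], [-2.0, -0.1], [0.8, 0.2], [-1.5, 1.7], [-0.1, 1.5], [-1.5, -0.1], [0.9, 0.5], [-2.3, -0.5], [1.4, 0.9], [-2.7, 0.4], [2.7, 1.2], [-5.1, -1.7], [5.2, 0.1], [-0.5, -2.2], [0.7, -0.2], [-2.3, -0.2], [-0.3, -2.3], [-0.9, 0.3], [0.0, 0.4], [-1.9, 0.5], [-2.8, 1.6], [-1.5, 0.6], [1.0, 0.4], [0.8, 0.1]]
nest [543.6  76.   54. ] mid [543.4  73.   60.3] hinge1px [312.2 307.6]
```

```bash
python3 - <<'E'
from cell import *
import numpy as np
from scipy.spatial.transform import Rotation as R
s=get_state();print(s["clock"],s["eef_pos"],s["joint_pos"][[0,5]]);M=R.from_rotvec(s["ee_rot"]).as_matrix();print(np.arctan2(M[1,1],M[0,1]), M[:,2])
print(np.array([543.5,73,58.5])-s["eef_pos"])
E
```

```text
10.3833 [545.95229564  96.90882002 211.77636886] [0.07351836 0.07118608]
0.00231273950280656 [ 4.92523444e-04 -1.19082060e-04 -9.99999872e-01]
[  -2.45229564  -23.90882002 -153.27636886]
```

```bash
python3 -m inch '[[[1,-0.002,-0.02,-0.03,0.05],[1,-0.0025,-0.025,-0.065,0.05],[1,-0.0025,-0.025,-0.1,0.05],[1,-0.0025,-0.025,-0.12,0.05],[1,-0.0025,-0.025,-0.13,0.05],[1,-0.0025,-0.025,-0.13,0.05],[1,-0.0025,-0.025,-0.13,0.05]]]'
python3 see.py w10 wrist; python3 see.py c10 scene;python3 see.py s10 side
python3 - <<'E'
import cv2
a=cv2.imread("pics/c10.png");cv2.imwrite("pics/c10z.png",cv2.resize(a[170:310,230:420],None,fx=4,fy=4,interpolation=cv2.INTER_CUBIC))
a=cv2.imread("pics/s10.png");cv2.imwrite("pics/s10z.png",cv2.resize(a[170:310,250:420],None,fx=4,fy=4,interpolation=cv2.INTER_CUBIC))
E
```

```text
clock: 10.97
eef_pos: [543.9, 72.7, 82.2]
ee_rot: [2.161, 2.28, 0.001]
contact_force: [0.9, 0.1, 0.9]
opening: 93.7
[543.9  72.7  82.2] [2.161e+00 2.280e+00 1.000e-03] 93.73691116874244
[544.8  72.9  83.4] [2.159 2.279 0.004] 94.22500535720437
[545.2  73.   84. ] [2.159 2.278 0.005] 94.010787646669
```

View pics/w10.png

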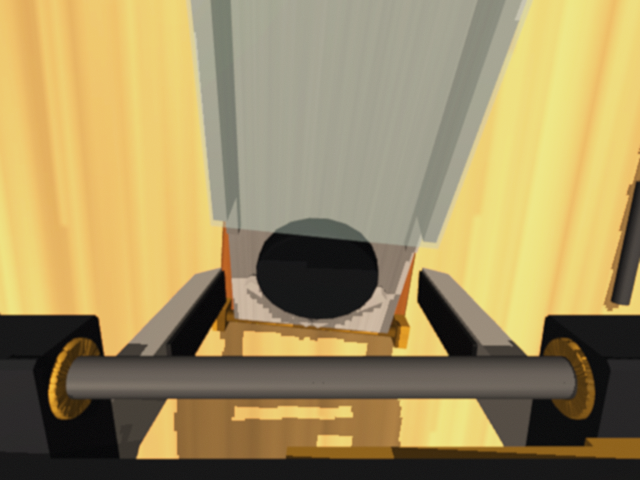

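View pics/c10z.png

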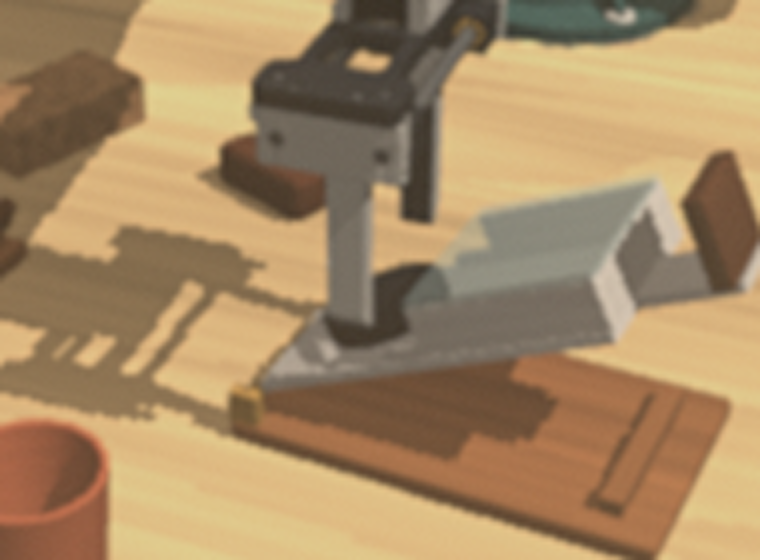

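View pics/s10z.png

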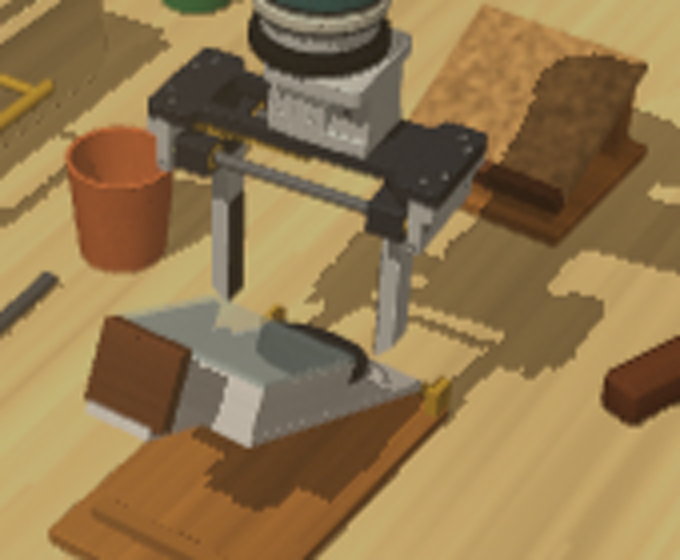

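```bash
python3 - <<'E'
from fit import *
c=dict(np.load("w10.npz"))
for X in((543.4,73,58),(543.4,73,60),(543.4,76,58),(546,73,58)): print(proj(c,np.array(X)).round(1))
# silhouette
p=(540.85,22.65,20.5,1.5195,.446)
a=np.linspace(0,2*np.pi,60)
pts=np.array([proj(c,T(p,(62+33*np.cos(t),33*np.sin(t),z))) for t in a for z in(6,20)]);print(pts.min(0),pts.max(0))
E
```

```text
[319.2 269.5]
[319.2 270.7]
[319.5 264.3]
[324.  269.7]
[256.78425782 213.7742711 ] [381.14519644 319.02895713]
```

```bash
python3 -m inch '[[[1,-0.001,0,-0.012,0],[1,-0.001,0,-0.023,0],[1,-0.001,0,-0.023,0],[0.5,-0.001,0,-0.023,0],[0.2,-0.001,0,-0.023,0],[-0.1,-0.001,0,-0.023,0],[-0.4,-0.001,0,-0.023,0],[-1,-0.001,0,-0.023,0],[-1,-0.001,0,-0.023,0],[-1,-0.001,0,-0.023,0]]]'
python3 see.py c11 scene;python3 see.py s11 side
python3 - <<'E'
import cv2
a=cv2.imread("pics/c11.png");cv2.imwrite("pics/c11z.png",cv2.resize(a[190:310,260:420],None,fx=4,fy=4,interpolation=cv2.INTER_CUBIC))
E
```

```text
clock: 11.95
eef_pos: [542.2, 73.0, 58.2]
ee_rot: [-2.16, -2.28, 0.001]
contact_force: [-0.2, 0.3, -0.1]
opening: 65.2
[542.2  73.   58.2] [-2.16e+00 -2.28e+00  1.00e-03] 65.18158807398352
[542.2  73.   58.2] [-2.16e+00 -2.28e+00  1.00e-03] 65.05698714769292
```

View pics/c11z.png

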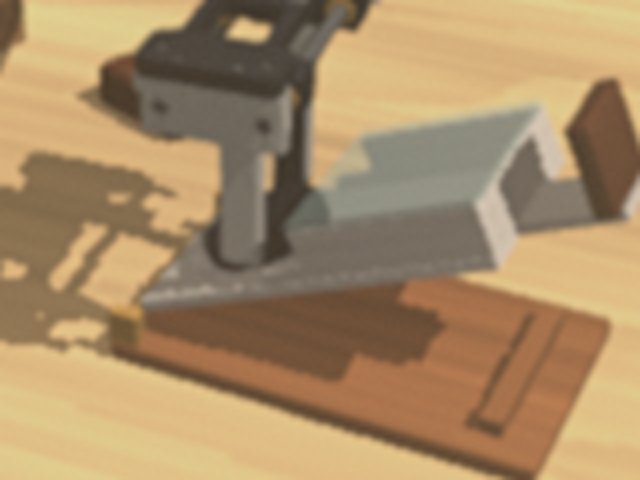

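```bash
python3 -m inch '[[[-1,0,-0.003,0.006,0],[-1,0,-0.007,0.014,0],[-1,0,-0.012,0.025,0],[-1,0,-0.018,0.038,0],[-1,0,-0.026,0.055,0],[-1,0,-0.038,0.08,0],[-1,0,-0.055,0.105,0],[-1,0,-0.08,0.12,0],[-1,0,-0.1,0.12,0],[-1,0,-0.1,0.12,0]]]'
python3 see.py w12 wrist; python3 see.py c12 scene;python3 see.py s12 side
python3 - <<'E'
import cv2
a=cv2.imread("pics/c12.png");cv2.imwrite("pics/c12z.png",cv2.resize(a[140:300,210:400],None,fx=4,fy=3.7,interpolation=cv2.INTER_CUBIC))
a=cv2.imread("pics/s12.png");cv2.imwrite("pics/s12z.png",cv2.resize(a[130:270,270:440],None,fx=4,fy=4,interpolation=cv2.INTER_CUBIC))
E
```

```text
clock: 12.88
eef_pos: [543.5, -31.1, 181.8]
ee_rot: [2.161, 2.272, 0.002]
contact_force: [-1.1, 0.0, -1.8]
opening: 65.1
[543.5 -31.1 181.8] [2.161e+00 2.272e+00 2.000e-03] 65.10717377817103
[542.9 -29.  180.4] [2.163e+00 2.275e+00 2.000e-03] 64.97286300801053
[542.5 -27.7 179.4] [2.163e+00 2.278e+00 2.000e-03] 65.35091724905067
```

View pics/c12z.png

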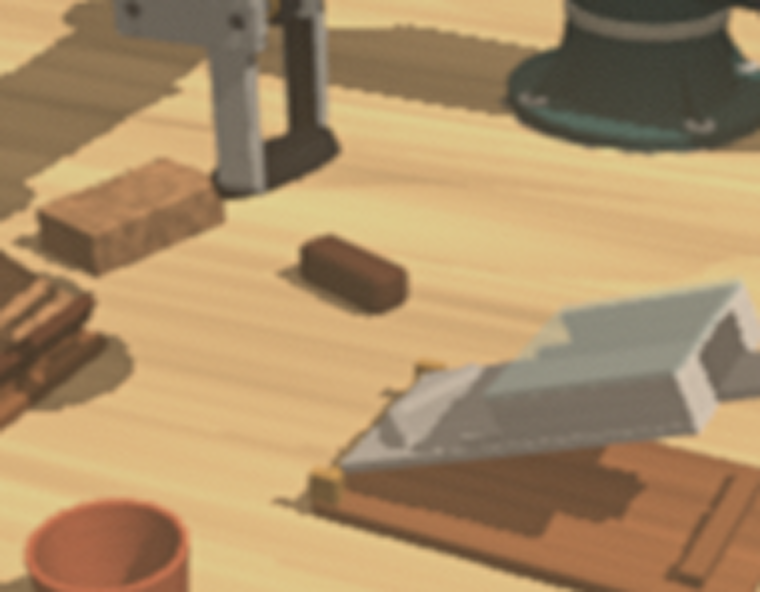

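View pics/w12.png

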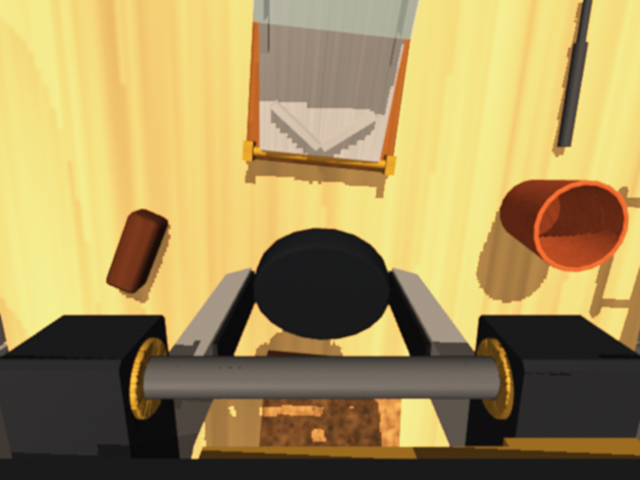

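View pics/s12z.png

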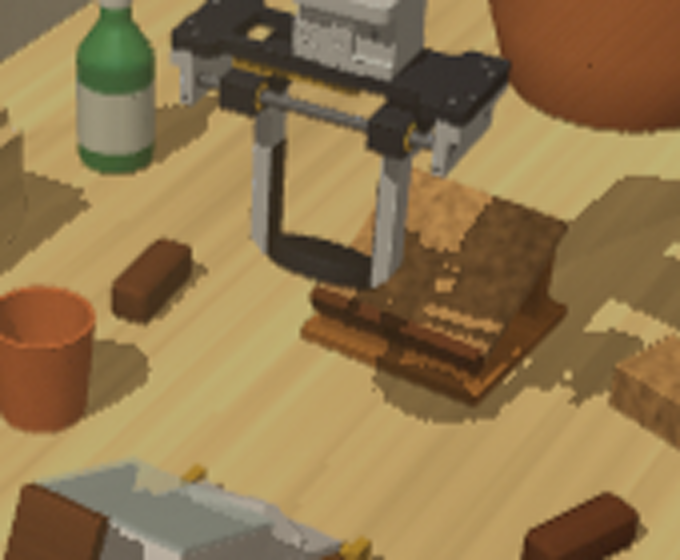

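```bash
cat > tilt.py <<'E'
from fit import *
import sys
def sil(c,ctr,yaw,t):
    # disc mid at ctr; up-slope heading yaw, tilt t
    a=np.linspace(0,2*np.pi,90)
    pts=np.array([proj(c,T((*ctr,yaw,t),(33*np.cos(u),33*np.sin(u),z))) for u in a for z in(-7,7)])
    return pts.min(0).round(1).tolist()+pts.max(0).round(1).tolist()
if __name__=="__main__":
    c=dict(np.load("w12.npz"))
    for t in(0,.2,.35,.45,.6): print(t,sil(c,(543.5,-31.1,181.8),1.519,t))
E
python3 tilt.py
```

```text
0 [249.9, 217.0, 390.0, 354.3]
0.2 [249.9, 218.3, 389.9, 348.5]
0.35 [249.8, 221.2, 389.7, 342.9]
0.45 [249.8, 224.0, 389.6, 338.7]
0.6 [249.9, 229.8, 389.3, 331.7]
```

```bash
python3 -m inch '[[[-1,0,-0.008,0,-0.12],[-1,0.002,-0.016,0,-0.24],[-1,0.004,-0.024,0,-0.36],[-1,0.006,-0.032,0,-0.48],[-1,0.008,-0.04,0,-0.6],[-1,0.01,-0.048,0,-0.72],[-1,0.012,-0.056,0,-0.84],[-1,0.014,-0.064,0,-0.96],[-1,0.015,-0.072,0,-1.08],[-1,0.016,-0.08,0,-1.2],[-1,0.017,-0.09,0,-1.32],[-1,0.018,-0.1,0,-1.44]]]'
python3 -m inch '[[[-1,0,-0.008,0,-0.12],[-1,0,-0.016,0,-0.24],[-1,0,-0.024,0,-0.36],[-1,0,-0.032,0,-0.48],[-1,0.001,-0.04,0,-0.6],[-1,0.001,-0.048,0,-0.72],[-1,0.002,-0.056,0,-0.84],[-1,0.002,-0.064,0,-0.96],[-1,0.003,-0.072,0,-1.08],[-1,0.003,-0.08,0,-1.2],[-1,0.0035,-0.088,0,-1.32],[-1,0.0035,-0.0945,0,-1.44]]]'
python3 -m inch '[[[-1,0,0,-0.01,-0.1],[-1,0,0,-0.02,-0.14],[-1,0,0,-0.04,-0.14],[-1,0,0,-0.06,-0.14],[-1,0,0,-0.07,-0.14],[-1,0,0,-0.07,-0.14],[-1,0,0,-0.07,-0.14]]]'
python3 - <<'E'
from cell import *
import numpy as np
from scipy.spatial.transform import Rotation as R
s=get_state();print(s["clock"],s["eef_pos"],s["joint_pos"]);M=R.from_rotvec(s["ee_rot"]).as_matrix();print(np.arctan2(M[1,1],M[0,1]), M[:,2])
E
python3 see.py w13 wrist; python3 see.py c13 scene;python3 see.py s13 side
python3 - <<'E'
import cv2
a=cv2.imread("pics/c13.png");cv2.imwrite("pics/c13z.png",cv2.resize(a[130:280,120:280],None,fx=4,fy=4,interpolation=cv2.INTER_CUBIC))
a=cv2.imread("pics/s13.png");cv2.imwrite("pics/s13z.png",cv2.resize(a[110:250,300:470],None,fx=4,fy=4,interpolation=cv2.INTER_CUBIC))
E
```

```text
clock: 14.03
eef_pos: [560.3, -125.9, 177.8]
ee_rot: [-3.128, -0.284, 0.002]
contact_force: [-0.0, 0.6, -1.7]
opening: 65.2
clock: 15.03
eef_pos: [564.1, -220.6, 177.7]
ee_rot: [2.539, -1.85, -0.003]
contact_force: [0.4, -0.8, -1.1]
opening: 65.2
clock: 15.62
eef_pos: [563.8, -220.6, 107.8]
ee_rot: [2.408, -2.017, -0.003]
contact_force: [0.4, 0.3, -1.0]
opening: 65.1
15.6167 [ 563.77454567 -220.59373897  107.80485624] [-4.66665228e-01  2.48291186e-01  1.38028005e+00  1.19101968e-04
  1.51516773e+00  2.49836313e+00]
-2.9650339681366895 [-0.00186331  0.00107185 -0.99999769]
[ 563.8 -220.6  107.8] [ 2.408 -2.017 -0.003] 65.11924171257736
[ 564.5 -221.2  109.2] [-2.408e+00  2.017e+00 -1.000e-03] 64.74891852906555
[ 564.9 -221.5  109.9] [-2.408  2.017 -0.003] 64.96265150192882
```

View pics/c13z.png

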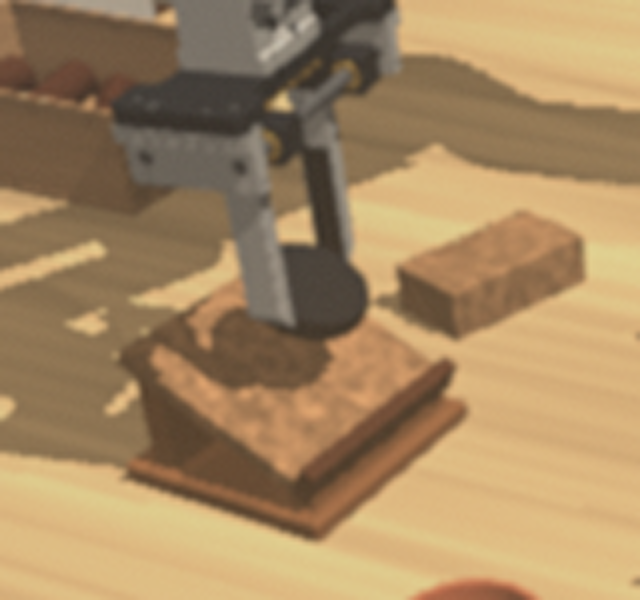

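View pics/s13z.png

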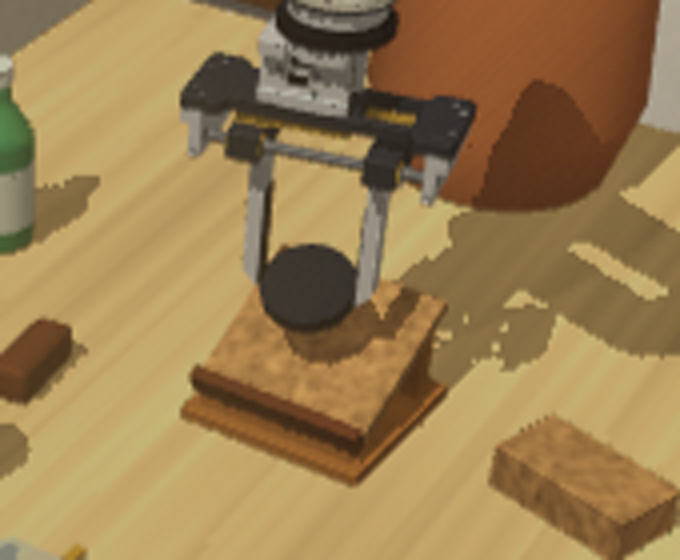

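View pics/w13.png

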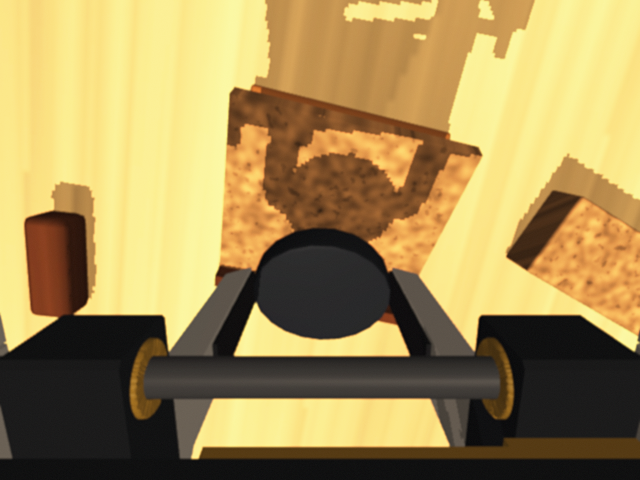

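```bash
python3 - <<'E'
from tilt import *
w=dict(np.load("w13.npz"));s=dict(np.load("s13.npz"))
for t in(.35,.45,.55):
  print(t,sil(w,(564,-220.6,108.3),-1.503,t),sil(s,(564.5,-221.3,109.5),-1.503,t))
h=1.519
R=(565.67,-193.05,30.3,-1.618,.45)
for q in((33,0,7),(35,0,7),(35,0,8)):print(T(R,q).round(1))
E
```

```text
0.35 [251.9, 221.3, 392.0, 343.2] [364.5, 171.6, 389.5, 194.0]
0.45 [251.9, 224.1, 391.8, 339.0] [364.4, 171.1, 389.6, 194.5]
0.55 [251.9, 227.8, 391.6, 334.4] [364.4, 170.7, 389.6, 194.9]
[ 564.4 -219.7   51. ]
[ 564.3 -221.5   51.8]
[ 564.3 -221.1   52.7]
```

```bash
python3 -m inch '[[[-1,0,0,-0.015,0],[-1,0,0,-0.03,0],[-1,0,0,-0.04,0],[-1,0,0,-0.047,0],[-1,0,0,-0.05,0],[-1,0,0,-0.052,0],[-1,0,0,-0.052,0],[-1,0,0,-0.052,0]]]'
python3 see.py c14 scene;python3 see.py s14 side
python3 - <<'E'
import cv2
a=cv2.imread("pics/c14.png");cv2.imwrite("pics/c14z.png",cv2.resize(a[170:270,140:250],None,fx=6,fy=6,interpolation=cv2.INTER_CUBIC))
a=cv2.imread("pics/s14.png");cv2.imwrite("pics/s14z.png",cv2.resize(a[140:240,330:430],None,fx=6,fy=6,interpolation=cv2.INTER_CUBIC))
E
```

```text
clock: 16.43
eef_pos: [564.7, -221.8, 57.4]
ee_rot: [-2.407, 2.018, -0.003]
contact_force: [-0.3, 0.9, -1.1]
opening: 65.3
[ 564.7 -221.8   57.4] [-2.407  2.018 -0.003] 65.28315215188802
[ 564.7 -221.8   57.4] [-2.407  2.018 -0.003] 64.89171933027662
```

View pics/c14z.png

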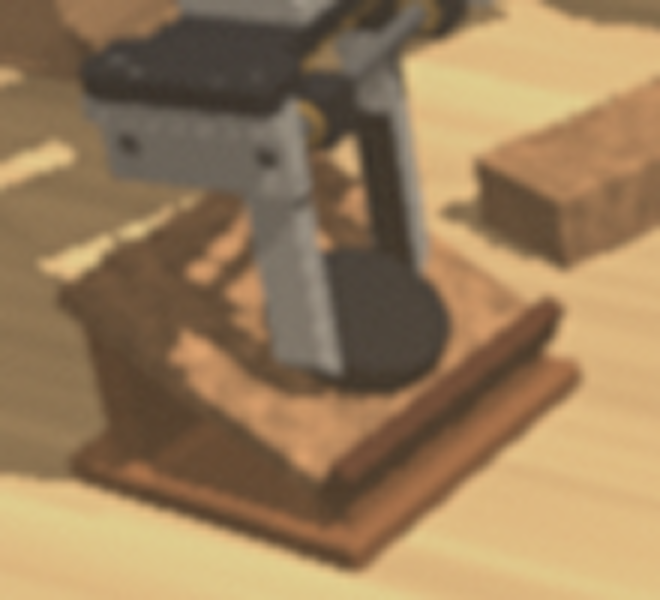

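View pics/s14z.png

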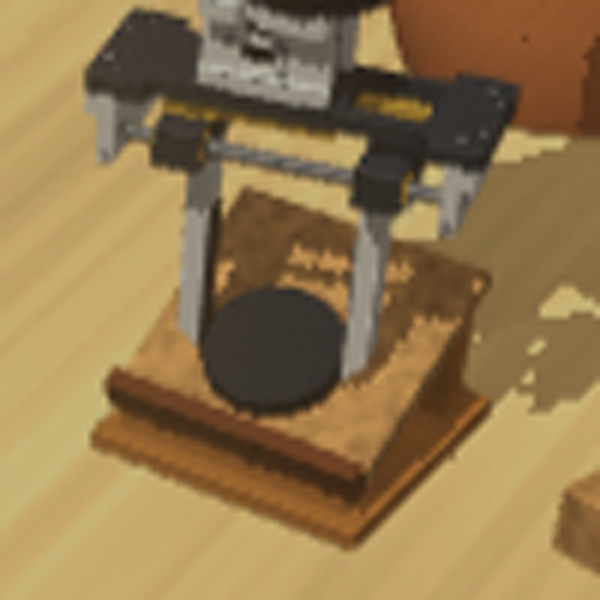

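```bash
python3 -m inch '[[[-1,0,0,-0.001,0],[-1,0,0,-0.002,0],[-1,0,0,-0.002,0],[-1,0,0,-0.002,0]]]'; python3 -m inch '[[[-1,0,0,-0.0005,0],[-1,0,0,-0.001,0],[-1,0,0,-0.001,0],[-1,0,0,-0.001,0]]]'; python3 -m inch '[[[-1,0,0,-0.0005,0],[-1,0,0,-0.001,0],[-1,0,0,-0.001,0],[-1,0,0,-0.001,0]]]'
```

```text
clock: 16.87
eef_pos: [564.7, -221.9, 57.1]
ee_rot: [-2.407, 2.018, -0.004]
contact_force: [-2.3, 1.3, 7.3]
opening: 65.3
clock: 17.2
eef_pos: [564.8, -221.9, 57.1]
ee_rot: [-2.407, 2.018, -0.004]
contact_force: [-2.7, 2.0, 10.3]
opening: 65.3
clock: 17.53
eef_pos: [564.8, -221.9, 57.0]
ee_rot: [-2.407, 2.018, -0.005]
contact_force: [-4.2, 2.6, 13.9]
opening: 65.1
```

```bash
python3 see.py c15 scene;python3 see.py s15 side;python3 see.py w15 wrist
python3 - <<'E'
import cv2
a=cv2.imread("pics/c15.png");cv2.imwrite("pics/c15z.png",cv2.resize(a[205:245,170:220],None,fx=14,fy=14,interpolation=cv2.INTER_CUBIC))
a=cv2.imread("pics/s15.png");cv2.imwrite("pics/s15z.png",cv2.resize(a[180:230,345:405],None,fx=12,fy=12,interpolation=cv2.INTER_CUBIC))
E
```

```text
[ 564.8 -221.9   57. ] [-2.407  2.018 -0.005] 65.10388485424663
[ 564.8 -221.9   57. ] [-2.407  2.018 -0.005] 65.2956084688484
[ 564.8 -221.9   57. ] [-2.407  2.018 -0.005] 65.29524720606915
```

View pics/c15z.png

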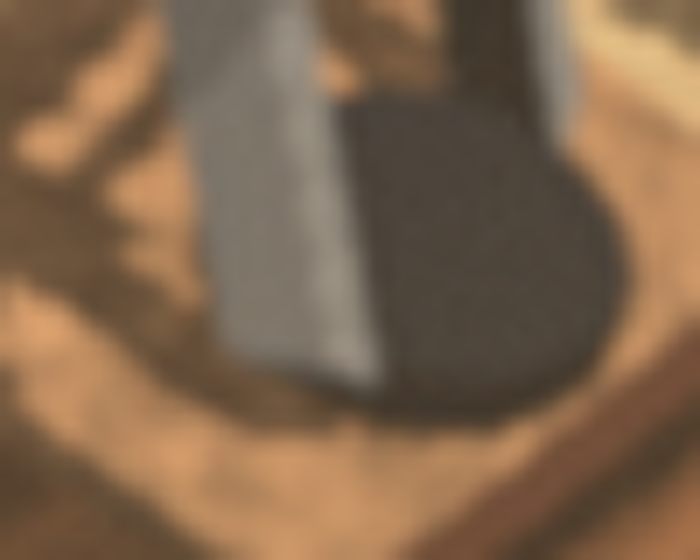

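View pics/s15z.png

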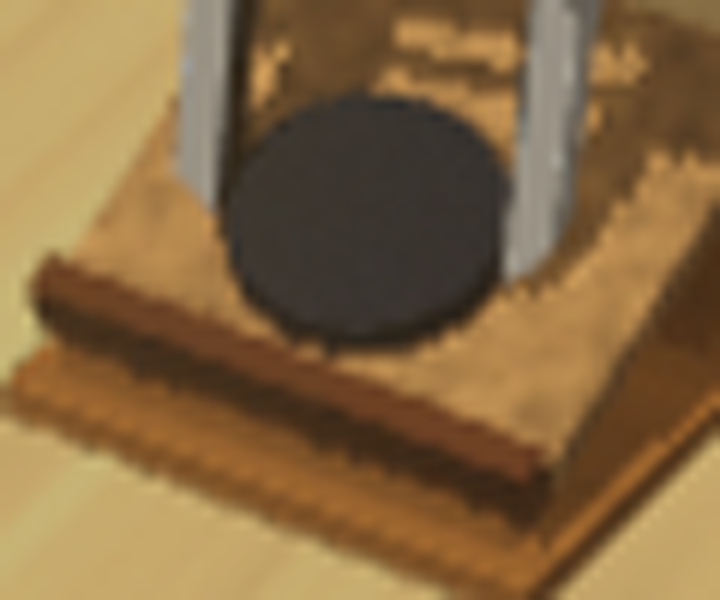

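View pics/w15.png

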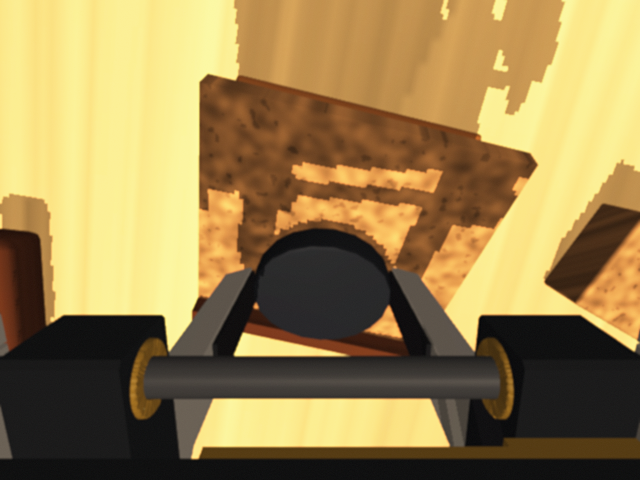

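```bash
python3 - <<'E'
from tilt import *
s=dict(np.load("s15.npz"));c=dict(np.load("c15.npz"));w=dict(np.load("w15.npz"))
R=(565.67,-193.05,30.3,-1.618,.45)
print("obs side 363.5 187.8 387.7+ 209.2 ; scene ? 211.8 214.9 234.6; wrist 256 228 391 338")
for q in((33,0,7),(35,0,7),(37,0,7),(35,0,10)):
  m=T(R,q);print(q,m.round(1),sil(s,m,-1.618,.45),sil(c,m,-1.618,.45))
for dz in(-4,0,2):
 for t in(.35,.45,.55):
  m=(564.8,-221.9,57+dz);print(dz,t,sil(s,m,-1.503,t),sil(c,m,-1.503,t),sil(w,m,-1.503,t))
E
```

```text
obs side 363.5 187.8 387.7+ 209.2 ; scene ? 211.8 214.9 234.6; wrist 256 228 391 338
(33, 0, 7) [ 564.4 -219.7   51. ] [362.6, 189.9, 387.3, 212.8] [184.7, 212.4, 216.1, 238.7]
(35, 0, 7) [ 564.3 -221.5   51.8] [362.9, 189.4, 387.6, 212.3] [184.0, 211.9, 215.4, 238.2]
(37, 0, 7) [ 564.2 -223.3   52.7] [363.3, 188.8, 388.0, 211.7] [183.3, 211.4, 214.7, 237.7]
(35, 0, 10) [ 564.4 -220.2   54.5] [362.8, 188.7, 387.5, 211.7] [184.3, 211.0, 215.7, 237.3]
-4 0.35 [363.0, 189.3, 387.4, 211.4] [183.7, 212.4, 215.0, 237.0] [253.9, 219.3, 390.7, 339.1]
-4 0.45 [362.9, 188.8, 387.5, 211.9] [183.6, 211.8, 215.0, 237.6] [253.8, 222.0, 390.5, 335.0]
-4 0.55 [362.9, 188.4, 387.6, 212.2] [183.7, 211.2, 214.9, 238.1] [253.8, 225.5, 390.3, 330.6]
0 0.35 [363.1, 188.1, 387.6, 210.2] [183.4, 210.9, 214.8, 235.5] [252.4, 221.0, 392.1, 342.9]
0 0.45 [363.0, 187.6, 387.6, 210.6] [183.3, 210.3, 214.8, 236.0] [252.4, 223.9, 392.0, 338.7]
0 0.55 [363.0, 187.2, 387.7, 211.0] [183.4, 209.7, 214.7, 236.6] [252.4, 227.5, 391.8, 334.2]
2 0.35 [363.1, 187.4, 387.6, 209.6] [183.2, 210.1, 214.7, 234.7] [251.7, 221.9, 392.9, 344.9]
2 0.45 [363.1, 187.0, 387.7, 210.0] [183.2, 209.5, 214.7, 235.3] [251.6, 224.8, 392.7, 340.6]
2 0.55 [363.0, 186.6, 387.8, 210.4] [183.2, 208.9, 214.5, 235.8] [251.7, 228.5, 392.5, 336.0]
```

```bash
python3 - <<'E'
from cell import *
s=get_state();print(s["ft_torque"],s["contact_force"],s["eef_pos"])
E
python3 -m inch '[[[-1,0,0,0.004,0],[-1,0,0,0.007,0],[-1,0,0,0.007,0],[-1,0,0,0.007,0],[-1,0,0,0.007,0]]]'
python3 - <<'E'
from cell import *
s=get_state();print(s["ft_torque"],s["contact_force"],s["eef_pos"])
E
```

```text
[ 0.55988062  1.32353166 -0.09831385] [-3.23654309  3.12541591 13.26577   ] [ 564.75367921 -221.90570777   56.97799674]
clock: 18.1
eef_pos: [563.7, -221.3, 58.7]
ee_rot: [2.407, -2.018, -0.002]
contact_force: [0.8, -0.2, -1.4]
opening: 65.3
[0.16256875 0.07169411 0.01606638] [ 0.81922605 -0.21857801 -1.41644475] [ 563.67739724 -221.34612745   58.66209306]
```

```bash
python3 - <<'E'
from tilt import *
s=dict(np.load("s15.npz"));c=dict(np.load("c15.npz"))
R=(565.67,-193.05,30.3,-1.618,.45)
o=T(R,(0,0,0));n=T(R,(0,0,1))-o
def fz(x,y):return o[2]-((x-o[0])*n[0]+(y-o[1])*n[1])/n[2]
j=np.array([np.cos(.177),np.sin(.177)]);k=np.array([-j[1],j[0]]);t=np.array([564.8,-221.9])
for a in(-45,-32.6,32.6,45):
  for b in(-8,8):
    p=t+a*j+b*k;print(a,b,p.round(1),"facez",round(fz(*p),1),proj(s,np.array([*p,57])).round(1),proj(c,np.array([*p,57])).round(1))
E
python3 - <<'E'
import cv2
a=cv2.imread("pics/s15.png");cv2.imwrite("pics/s15y.png",cv2.resize(a[175:225,355:405],None,fx=12,fy=12,interpolation=cv2.INTER_NEAREST))
E
```

```text
-45 -8 [ 521.9 -237.7] facez 52.8 [392.  201.1] [204.6 212.7]
-45 8 [ 519.1 -221.9] facez 45.3 [390.5 204.1] [211.  213.4]
-32.6 -8 [ 534.1 -235.5] facez 51.5 [387.6 200.1] [202.2 215.3]
-32.6 8 [ 531.3 -219.8] facez 44.0 [386.  203.1] [208.8 216.1]
32.6 -8 [ 598.3 -224. ] facez 44.5 [364.9 195. ] [189.2 230.2]
32.6 8 [ 595.5 -208.3] facez 37.0 [363.1 197.9] [196.  231.1]
45 -8 [ 610.5 -221.9] facez 43.2 [360.6 194.1] [186.5 233.2]
45 8 [ 607.7 -206.1] facez 35.6 [358.8 197. ] [193.4 234.1]
```

View pics/s15y.png

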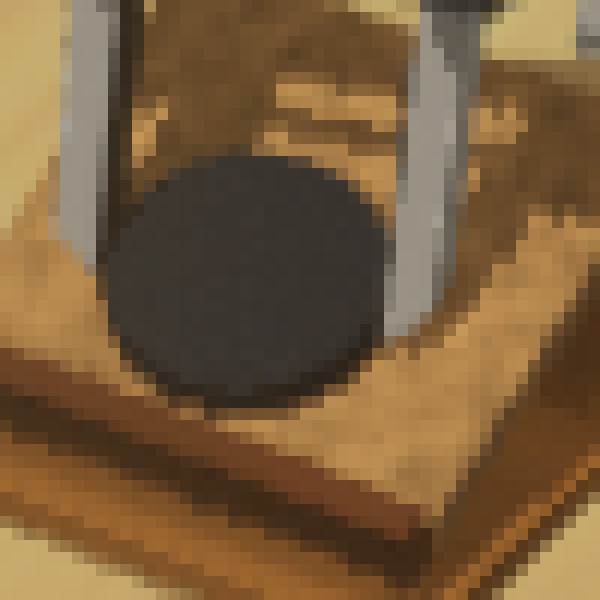

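```bash
python3 -m inch '[[[-1,0,0.0015,0,0],[-1,0,0.0015,-0.003,0],[-1,0,0.0015,-0.005,0],[-1,0,0.0015,-0.007,0],[-1,0,0.0015,-0.008,0],[-1,0,0.0015,-0.008,0]]]';  python3 -m inch '[[[-1,0,0,-0.001,0],[-1,0,0,-0.0015,0],[-1,0,0,-0.0015,0]]]'; python3 -c "
from cell import *
s=get_state();print(s['ft_torque'],s['contact_force'],s['eef_pos'])"
```

```text
clock: 18.6
eef_pos: [564.3, -220.0, 56.0]
ee_rot: [-2.408, 2.018, -0.002]
contact_force: [-5.3, 3.5, 15.3]
opening: 65.5
clock: 18.85
eef_pos: [564.3, -220.0, 55.9]
ee_rot: [-2.408, 2.018, -0.003]
contact_force: [-6.8, 4.7, 21.4]
opening: 65.2
[ 0.8742449   2.13145842 -0.19614571] [-6.81289368  4.73156947 21.37150484] [ 564.3213317  -219.98498106   55.91032427]
```

```bash
python3 -m inch '[[[-1,0,0,0.003,0],[-1,0,0,0.0045,0],[-1,0,0,0.0045,0],[-1,0,0,0.0045,0]]]';  python3 -m inch '[[[0.36,0,0,0,0],[0.37,0,0,0,0],[0.38,0,0,0,0],[0.385,0,0,0,0],[0.39,0,0,0,0],[0.395,0,0,0,0],[0.4,0,0,0,0],[0.4,0,0,0,0]]]'
python3 see.py s16 side; python3 see.py c16 scene;python3 - <<'E'
import cv2
a=cv2.imread("pics/c16.png");cv2.imwrite("pics/c16z.png",cv2.resize(a[190:260,150:240],None,fx=8,fy=8,interpolation=cv2.INTER_CUBIC))
a=cv2.imread("pics/s16.png");cv2.imwrite("pics/s16z.png",cv2.resize(a[175:225,345:405],None,fx=12,fy=12,interpolation=cv2.INTER_CUBIC))
E
```

```text
clock: 19.18
eef_pos: [564.4, -220.0, 56.1]
ee_rot: [-2.407, 2.018, -0.001]
contact_force: [-3.0, 2.1, 9.9]
opening: 65.2
clock: 19.85
eef_pos: [564.5, -220.1, 55.7]
ee_rot: [-2.408, 2.018, -0.002]
contact_force: [-1.6, 1.6, 6.5]
opening: 65.7
[ 564.5 -220.1   55.7] [-2.408e+00  2.018e+00 -2.000e-03] 65.70528004077374
[ 564.5 -220.2   55.7] [-2.408e+00  2.018e+00 -2.000e-03] 65.85237027582544
```

View pics/s16z.png

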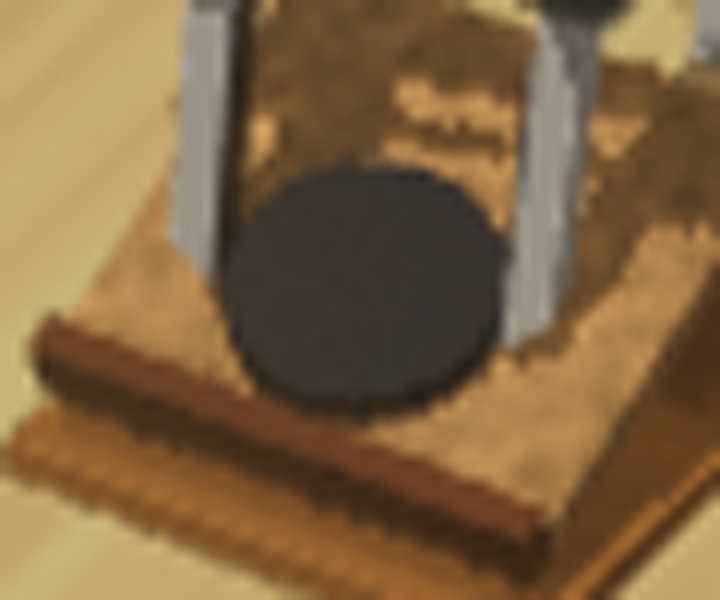

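View pics/c16z.png

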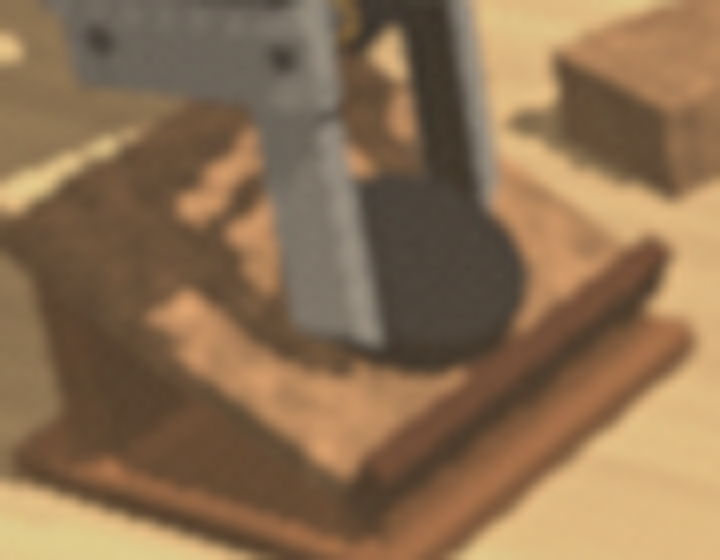

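```bash
python3 -m inch '[[[0.405,0,0,0,0],[0.41,0,0,0,0],[0.415,0,0,0,0],[0.42,0,0,0,0],[0.425,0,0,0,0],[0.43,0,0,0,0],[0.43,0,0,0,0]]]'
python3 see.py s17 side; python3 see.py c17 scene;python3 - <<'E'
import cv2
a=cv2.imread("pics/c17.png");cv2.imwrite("pics/c17z.png",cv2.resize(a[190:260,150:240],None,fx=8,fy=8,interpolation=cv2.INTER_CUBIC))
a=cv2.imread("pics/s17.png");cv2.imwrite("pics/s17z.png",cv2.resize(a[175:225,345:405],None,fx=12,fy=12,interpolation=cv2.INTER_CUBIC))
E
```

```text
clock: 20.53
eef_pos: [565.2, -220.1, 55.4]
ee_rot: [-2.407, 2.017, -0.004]
contact_force: [0.8, 0.5, 4.8]
opening: 67.0
[ 565.2 -220.1   55.4] [-2.407  2.017 -0.004] 66.97667964880704
[ 565.2 -220.1   55.4] [-2.407  2.017 -0.004] 67.29095907010523
```

View pics/s17z.png

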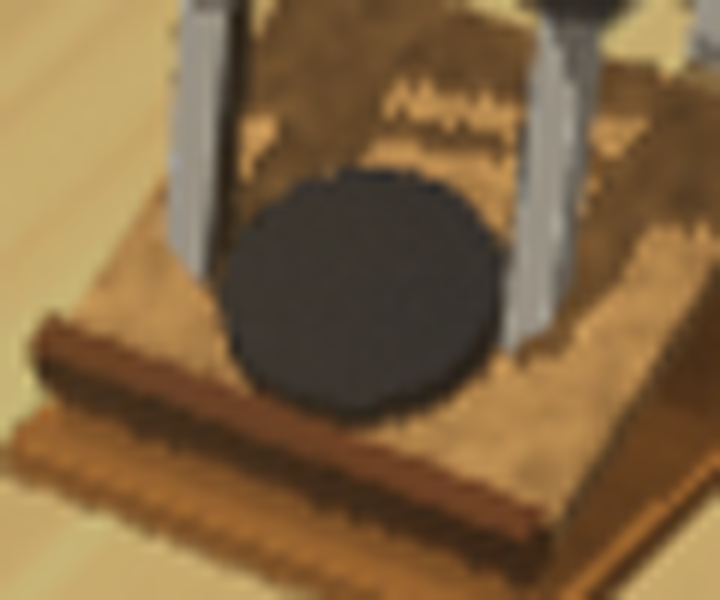

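View pics/c17z.png

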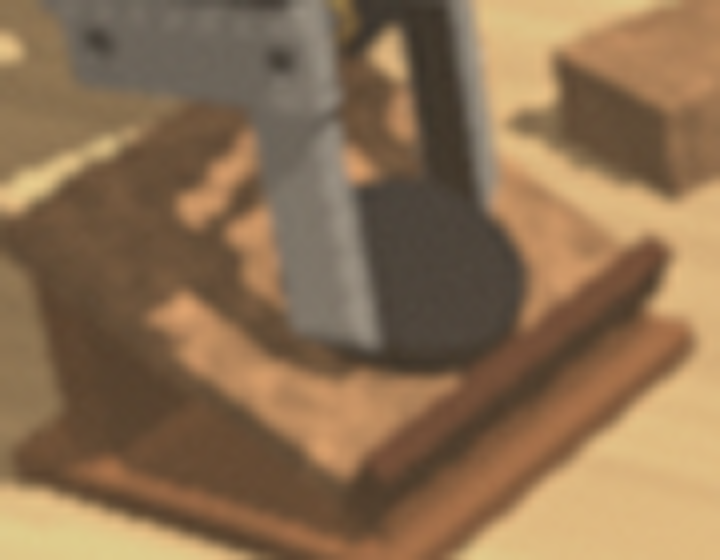

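```bash
python3 -m inch '[[[0.44,0,0,0,0],[0.45,0,0,0,0],[0.46,0,0,0.0005,0],[0.48,0,0,0.001,0],[0.5,0,0,0.002,0],[0.54,0,0,0.003,0],[0.58,0,0,0.004,0],[0.6,0,0,0.004,0]]]'
python3 see.py s18 side; python3 see.py c18 scene;python3 see.py w18 wrist;python3 - <<'E'
import cv2
a=cv2.imread("pics/c18.png");cv2.imwrite("pics/c18z.png",cv2.resize(a[190:260,150:240],None,fx=8,fy=8,interpolation=cv2.INTER_CUBIC))
a=cv2.imread("pics/s18.png");cv2.imwrite("pics/s18z.png",cv2.resize(a[175:225,345:405],None,fx=12,fy=12,interpolation=cv2.INTER_CUBIC))
E
```

```text
clock: 21.3
eef_pos: [563.2, -220.1, 57.7]
ee_rot: [2.406, -2.018, -0.003]
contact_force: [-0.2, -0.3, 0.2]
opening: 75.1
[ 563.2 -220.1   57.7] [ 2.406 -2.018 -0.003] 75.14603376904815
[ 563.3 -220.1   57.8] [ 2.407e+00 -2.018e+00 -2.000e-03] 75.17514157558574
[ 563.4 -220.1   57.9] [ 2.407e+00 -2.018e+00 -2.000e-03] 75.43771884372983
```

View pics/s18z.png

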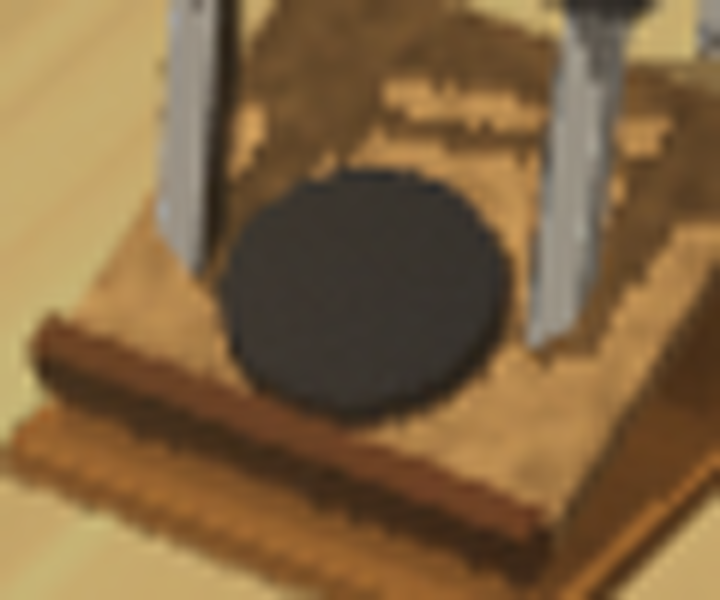

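View pics/c18z.png

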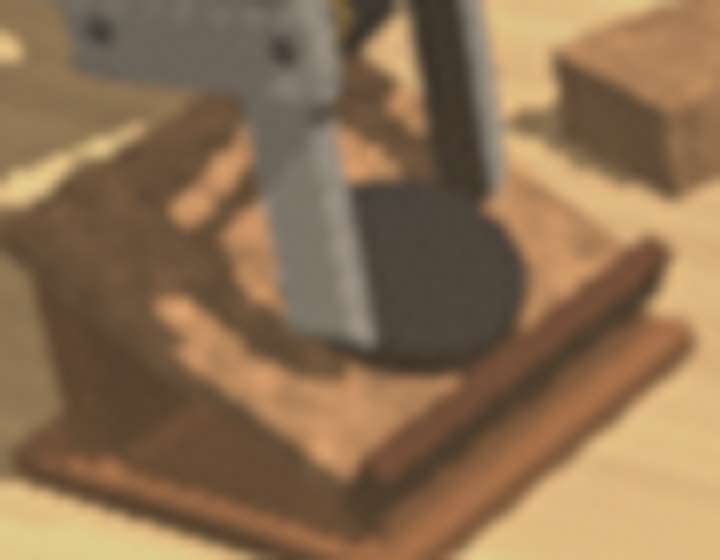

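View pics/w18.png

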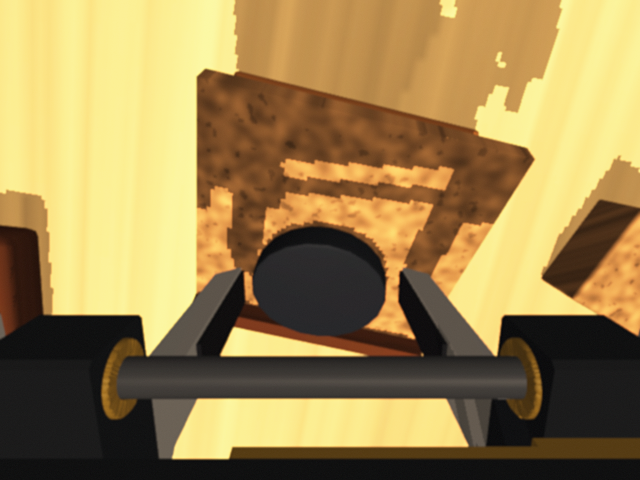

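```bash
python3 -m inch '[[[0.7,0,0,0.01,0],[0.9,0,0,0.03,0],[1,0,0,0.06,0],[1,0,-0.01,0.09,0],[1,0,-0.03,0.12,0],[1,0,-0.05,0.14,0],[1,0,-0.06,0.15,0],[1,0,-0.06,0.15,0],[1,0,-0.06,0.15,0]]]'
python3 see.py s19 side; python3 see.py c19 scene;python3 see.py w19 wrist;python3 - <<'E'
import cv2
a=cv2.imread("pics/c19.png");cv2.imwrite("pics/c19z.png",cv2.resize(a[190:260,150:240],None,fx=8,fy=8,interpolation=cv2.INTER_CUBIC))
a=cv2.imread("pics/s19.png");cv2.imwrite("pics/s19z.png",cv2.resize(a[175:225,345:405],None,fx=12,fy=12,interpolation=cv2.INTER_CUBIC))
E
```

```text
clock: 22.2
eef_pos: [564.1, -280.3, 209.4]
ee_rot: [-2.406, 2.019, -0.002]
contact_force: [-0.2, -0.2, 0.2]
opening: 94.4
[ 564.1 -280.3  209.4] [-2.406e+00  2.019e+00 -2.000e-03] 94.37936150064778
[ 563.7 -279.5  208. ] [-2.407e+00  2.018e+00  2.000e-03] 94.13668205350757
[ 563.5 -279.   207.1] [ 2.408 -2.017 -0.004] 94.05127438953684
```

View pics/s19z.png

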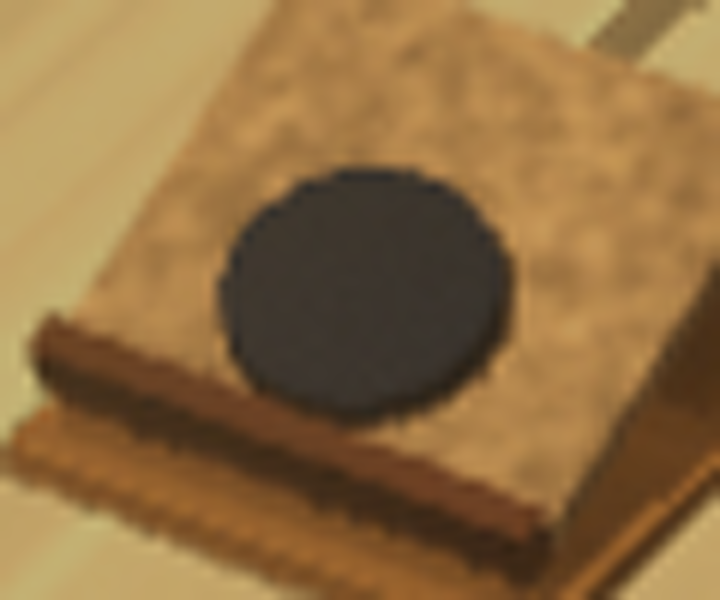

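View pics/c19z.png

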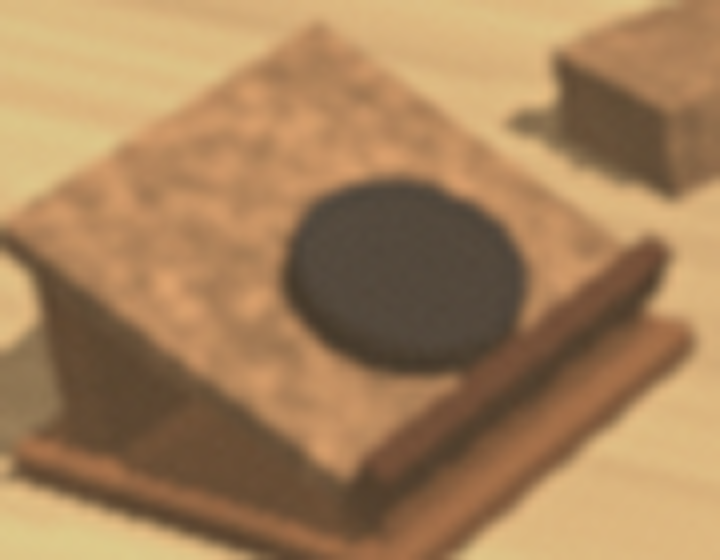

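View pics/w19.png

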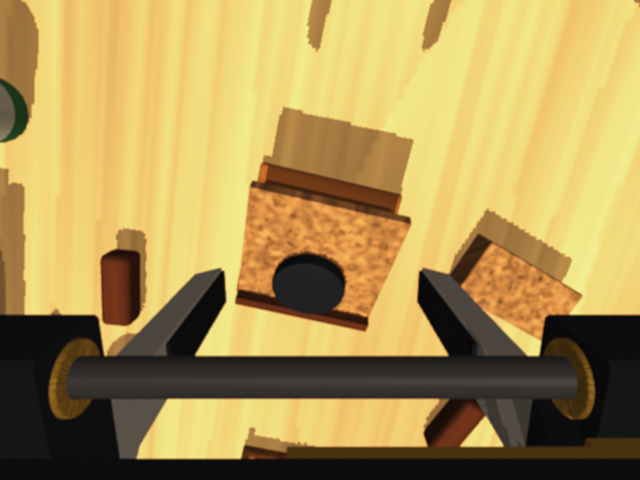

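```bash
cat > sf.py <<'E'
from fit import *
import cv2,sys
from scipy.optimize import minimize
R=(565.67,-193.05,30.3,-1.618,.45)
rois=dict(s=(345,175,405,225),c=(170,195,235,260),w=(250,235,370,330))
u=np.linspace(0,2*np.pi,73)
def run(tag,bev):
    V=[]
    for k in "scw":
        im=cv2.imread(f"pics/{k}{tag}.png").astype(np.float32);c=dict(np.load(f"{k}{tag}.npz"))
        x0,y0,x1,y1=rois[k];g=im[y0:y1,x0:x1];g=cv2.resize(g,None,fx=4,fy=4,interpolation=cv2.INTER_CUBIC)
        hsv=g.max(2);sat=(g.max(2)-g.min(2))/(g.max(2)+1)
        m=((hsv<100)&(sat<.36)).astype(np.uint8)
        m=cv2.morphologyEx(m,cv2.MORPH_OPEN,np.ones((5,5),np.uint8))
        n,l,st,_=cv2.connectedComponentsWithStats(m);i=1+np.argmax(st[1:,4]);m=(l==i).astype(np.uint8)
        m=cv2.morphologyEx(m,cv2.MORPH_CLOSE,np.ones((9,9),np.uint8))
        cv2.imwrite(f"pics/m_{k}{tag}.png",np.hstack([g,cv2.merge([m*255]*3).astype(np.float32)]))
        ys,xs=np.nonzero(m);V.append((c,x0,y0,m))
        print(k,"mask",(xs.min()/4+x0,ys.min()/4+y0,xs.max()/4+x0,ys.max()/4+y0),m.sum()/16)
    def pts(p):
        x,y,z,a,b=p # in rest frame, underside centre; small tilts a about y, b about x
        Rm=cv2.Rodrigues(np.array([b,a,0.]))[0];o=[]
        for r,h in((33-bev,0),(33,bev),(33,14-bev),(33-bev,14)):
            for t in u:o.append(np.array([x,y,z])+Rm@np.array([r*np.cos(t),r*np.sin(t),h]))
        return np.array([T(R,q) for q in o])
    def cost(p,verbose=0):
        X=pts(p);e=0
        for c,x0,y0,m in V:
            q=(c["R"]@X.T).T+c["t"];q=(c["intrinsics"]@q.T).T;q=q[:,:2]/q[:,2:]
            h=cv2.convexHull(((q-[x0,y0])*4+1.5).astype(np.float32)*16)
            mm=np.zeros_like(m);cv2.fillConvexPoly(mm,h.round().astype(np.int32),1,cv2.LINE_8,4)
            i=1-(m&mm).sum()/(m|mm).sum();e+=i
            if verbose:print("  1-iou",round(float(i),3))
        return e+ (p[3]**2+p[4]**2)*.0
    best=min((minimize(cost,[x,0,z,t,0],method="Nelder-Mead",options=dict(initial_simplex=np.array([[x,0,z,t,0]]+[[x+d*3*(i==0),d*3*(i==1),z+3*(i==2),t+.1*(i==3),.1*(i==4)] for i,d in enumerate([1]*5)]),maxiter=500)) for x in(34,38) for z in(0,4) for t in(0,.1)),key=lambda r:r.fun)
    print(bev,best.x.round(3),best.fun);cost(best.x,1)
    print("flat@",[round(cost([x,best.x[1],0,0,0]),3) for x in(31,33,35,37)])
for b in(0,2):run("19",b)
E
python3 sf.py
```

```text
s mask (np.float64(363.75), np.float64(189.25), np.float64(386.5), np.float64(209.0)) 351.9375
c mask (np.float64(186.5), np.float64(213.0), np.float64(215.0), np.float64(234.5)) 478.5625
w mask (np.float64(273.25), np.float64(255.25), np.float64(343.5), np.float64(313.25)) 3273.6875
0 [34.072  0.853  5.342  0.076  0.276] 0.5086320594474019
  1-iou 0.245
  1-iou 0.118
  1-iou 0.146
flat@ [np.float64(0.726), np.float64(0.695), np.float64(0.704), np.float64(0.739)]
s mask (np.float64(363.75), np.float64(189.25), np.float64(386.5), np.float64(209.0)) 351.9375
c mask (np.float64(186.5), np.float64(213.0), np.float64(215.0), np.float64(234.5)) 478.5625
w mask (np.float64(273.25), np.float64(255.25), np.float64(343.5), np.float64(313.25)) 3273.6875
2 [34.498  0.811  5.382  0.116  0.196] 0.4098911980150286
  1-iou 0.194
  1-iou 0.092
  1-iou 0.124
flat@ [np.float64(0.704), np.float64(0.678), np.float64(0.676), np.float64(0.701)][ WARN:0@0.069] global loadsave.cpp:1063 imwrite_ Unsupported depth image for selected encoder is fallbacked to CV_8U.
```

```bash
python3 - <<'E'
import cv2,numpy as np
a=[cv2.imread(f"pics/m_{k}19.png") for k in "scw"]
w=max(i.shape[1] for i in a)
o=np.vstack([cv2.copyMakeBorder(i,0,4,0,w-i.shape[1],cv2.BORDER_CONSTANT) for i in a]);f=min(800/o.shape[1],600/o.shape[0]);cv2.imwrite("pics/m19.png",cv2.resize(o,None,fx=f,fy=f,interpolation=cv2.INTER_AREA))
E
```

```text
(no output)
```

View pics/m19.png

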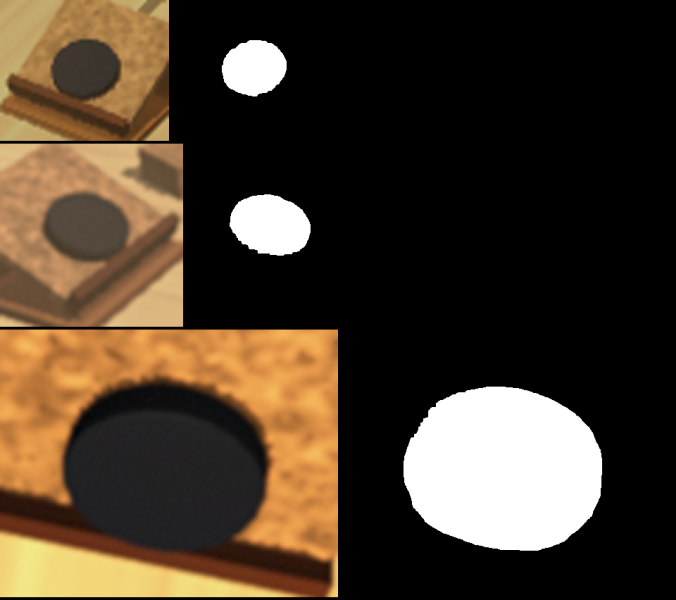

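```bash
cat > sf2.py <<'E'
from fit import *
import cv2
from scipy.optimize import minimize
R=(565.67,-193.05,30.3,-1.618,.45)
rois=dict(s=(350,180,400,225),c=(175,202,225,245),w=(255,240,360,325))
u=np.linspace(0,2*np.pi,73)
def P2(c,X):
    q=(c["intrinsics"]@((c["R"]@X.T).T+c["t"]).T).T;return q[:,:2]/q[:,2:]
def hull(shape,q,x0,y0):
    h=cv2.convexHull(((q-[x0,y0]+.5)*4-.5).astype(np.float32)*16);mm=np.zeros(shape,np.uint8);cv2.fillConvexPoly(mm,h.round().astype(np.int32),1,cv2.LINE_8,4);return mm
def run(tag,bev):
    V=[]
    for k in "scw":
        im=cv2.imread(f"pics/{k}{tag}.png").astype(np.float32);c=dict(np.load(f"{k}{tag}.npz"))
        x0,y0,x1,y1=rois[k];r=cv2.resize(im[y0:y1,x0:x1,2],None,fx=4,fy=4,interpolation=cv2.INTER_LINEAR)
        L=np.array([T(R,(a,b,z)) for a in(-9,0) for b in(-66,66) for z in(-12,10)])
        ig=cv2.dilate(hull(r.shape,P2(c,L),x0,y0),np.ones((5,5),np.uint8))
        F=np.array([T(R,(a,b,0)) for a in(0,118) for b in(-64,64)]);fm=hull(r.shape,P2(c,F),x0,y0)
        ok=(fm&(1-ig)).astype(bool)
        st=np.percentile(r[ok],5);bg=np.percentile(r[ok],75);m=(r<(st+bg)/2)
        V.append((c,x0,y0,m,ok))
        if bev==0:cv2.imwrite(f"pics/n_{k}{tag}.png",np.hstack([r,m*255.,(m&ok)*255.]).astype(np.uint8))
    def cost(p,vb=0):
        x,y,z,a,b=p;Rm=cv2.Rodrigues(np.array([b,a,0.]))[0]
        o=np.array([np.array([x,y,z])+Rm@np.array([rr*np.cos(t),rr*np.sin(t),h]) for rr,h in((33-bev,0),(33,bev),(33,14-bev),(33-bev,14)) for t in u])
        X=np.array([T(R,q) for q in o]);e=0
        for c,x0,y0,m,ok in V:
            mm=hull(m.shape,P2(c,X),x0,y0).astype(bool);i=((m^mm)&ok).sum()/((m|mm)&ok).sum();e+=i
            if vb:print("   ",round(float(i),3),"more",((mm&~m)&ok).sum(),"less",((m&~mm)&ok).sum())
        return e
    best=min((minimize(cost,[x,0,z,t,0],method="Nelder-Mead",options=dict(initial_simplex=np.array([[x,0,z,t,0]]+[[x+3*(i==0),3*(i==1),z+3*(i==2),t+.1*(i==3),.1*(i==4)] for i in range(5)]),maxiter=400)) for x in(33,37) for z in(0,4) for t in(0,.1)),key=lambda r:r.fun)
    print(bev,best.x.round(3),best.fun);cost(best.x,1)
    for x in(33,34.5,36): print("flat",x,min(round(cost([x,y,0,0,0]),3) for y in(-2,0,2)))
    print("on ledge",cost([35,0,4.5,.13,0]),cost([35,0,4.5,-.13,0]));cost([34,0,0,0,0],1)
for b in(0,2):run("19",b)
a=[cv2.imread(f"pics/n_{k}19.png") for k in "scw"];w=max(i.shape[1] for i in a)
o=np.vstack([cv2.copyMakeBorder(i,0,4,0,w-i.shape[1],cv2.BORDER_CONSTANT) for i in a]);f=min(800/o.shape[1],600/o.shape[0]);cv2.imwrite("pics/n19.png",cv2.resize(o,None,fx=f,fy=f,interpolation=cv2.INTER_AREA))
E
python3 sf2.py
```

```text
0 [3.3912e+01 1.4000e+00 4.1550e+00 2.1000e-02 7.3000e-02] 0.1721928273816153
    0.091 more 441 less 233
    0.053 more 365 less 170
    0.029 more 912 less 178
flat 33 0.342
flat 34.5 0.341
flat 36 0.374
on ledge 0.27978746099965485 0.2917697932181356
    0.149 more 543 less 579
    0.086 more 677 less 222
    0.097 more 3910 less 71
2 [3.4759e+01 9.0200e-01 3.7740e+00 2.0000e-02 5.0000e-03] 0.1491343472714103
    0.075 more 200 less 341
    0.048 more 256 less 227
    0.026 more 625 less 344
flat 33 0.322
flat 34.5 0.308
flat 36 0.337
on ledge 0.25071676806141213 0.2977046669104554
    0.163 more 461 less 756
    0.089 more 404 less 501
    0.057 more 2156 less 89
```

View pics/n19.png

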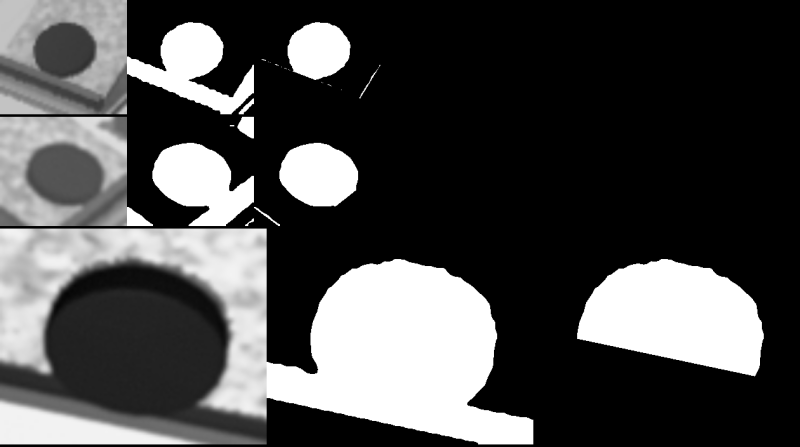

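View pics/c19.png

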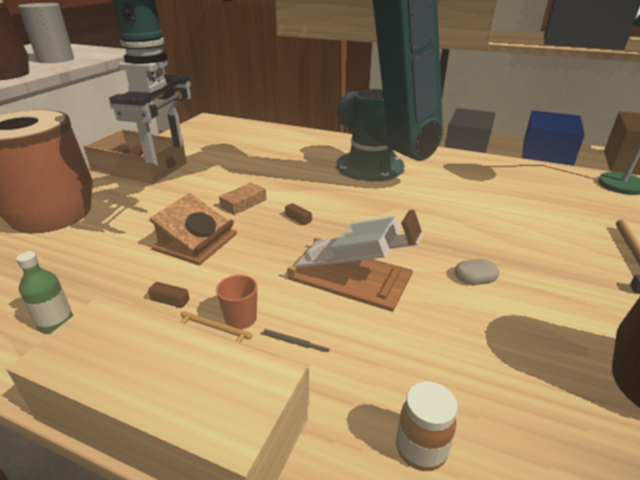

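All bystanders are where they were: cup at (238,302), blocks at (168,294) and (298,213), cork block at (242,198), pumice at (477,271), punch at (296,340). The stone lies on the rest at (202,224).

```bash
python3 -c "
from cell import *
s=get_state();print(s['clock'],s['contact_force']);print(hand_in())"
```

```text
22.35 [-0.47236475  0.09262875 -0.30090438]
the job is handed in; nothing more can be done
None
```

The stone is on the cork face of the rest, and I handed the job in at 22.4 s of the 45 s allowed; no verdict came back. I gripped the tab and tipped the tray to about 0.55 rad. The stone slid home, and I lowered the tray to about 0.45 rad. I then took the stone out at that slope, turned it about 3.02 rad so it matched the rest, set it down and opened the fingers a little at a time.

**Last checks:**
- **Stone:** an outline fit in three views puts it about 34.8 mm up from the ledge and 1 mm off midway. It is tilted about 0.02 rad from the face.
- **Robot:** the arm is clear and the wrist force is about zero.
- **Other things:** the bystanders look unmoved in the scene camera, compared with the first picture by eye. I did not measure them.

**What disagreed:**
- **Height of the stone:** the same fit puts the stone 3.8 mm above the cork face as I had measured it, close to the 5 mm limit. The stone also touched down about 5 mm earlier than I expected. I take this as my face estimate being too low, because a fit with the stone sitting on the ledge matched worse.
- **Force on setting down:** a test press reached about 21 N at the wrist, against the limit of 40 N on the rest. It did not turn the stone in the fingers, so I eased back to about 10 N before opening them.

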